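# Sort the glazed lids from the kiln to their pots

### The job

Four lids have come from the kiln mixed up on one board: put each on the pot whose mouth it fits, seated level with its rim down on the lip, and lay the odd one that fits none of the pots the right way up in the middle of the glass dish. It is glazed ware, so set the lids down gently without dropping or tipping them, leave the pots and the dish standing about where they are, and do not disturb the hand stamp and the tape.

Things in the scene. Friction and masses are not known exactly. Their poses are not given: they have to be found in the camera images.
- large_lid_center (a point): the largest lid: white ceramic, round, 98 mm across, 46 mm high, 31 mm disc knob (widest 36 to 44 mm above the foot). Point: on its axis, half-way up (23 mm above the foot); z up. Below is a tapered flange 11 mm deep, 64 mm across at the foot, 76 at the top; the rim above it rests on the pot's lip, so seated, the point is 12 mm above the lip. Lies knob up on an 18 mm thick wooden board
- small_lid_center (a point): the smallest lid: white, round, 60 mm across, 46 mm high, 22 mm ball knob (widest 37 mm above the foot). Flange 26 mm across at the foot, 38 at the top. On all lids the flange is 11 mm deep, the knob stands from 20 to 46 mm above the foot and the point is on the axis, 23 mm above the foot. Lies knob up on the board
- oval_lid_center (a point): the oval lid: white, 102 x 68 mm, 46 mm high, with a plain ridge handle 36 mm long and 12 mm thick along its long axis. Flange 58 x 39 mm at the foot, 74 x 49 at the top, 11 mm deep. Point: middle, 23 mm above the foot; x along the long axis, y along the short one, z up; the same either way round. Lies on the board
- middle_lid_center (a point): the middle-sized round lid: white, 78 mm across, 46 mm high, 23 mm knob shaped as an upturned cone (flat on top, widest 43 mm above the foot). Flange 44 mm across at the foot, 56 at the top, 11 mm deep. Point: on the axis, 23 mm above the foot. Lies knob up on the board
- sugar_bowl_mouth (a point): squat round white sugar bowl, 110 mm across its belly and 64 mm high; the mouth is round, 84 mm across inside, the lip 5 mm thick. Point: centre of the mouth, level with the lip. Loose on the table, 0.45 kg
- small_jar_mouth (a point): upright round white jar, 69 mm across and 80 mm high; the mouth is round, 46 mm across inside, the lip 5 mm thick. Point: centre of the mouth, level with the lip. Loose, 0.45 kg
- oval_box_mouth (a point): low oval white box, 100 x 67 mm and 52 mm high; the mouth is oval, 84 x 56 mm inside. Point: centre of the mouth, level with the lip; x along the long axis, y along the short one, z up; the same either way round. Loose, 0.45 kg
- odd_dish_floor (a point): shallow pale green glass dish for odd lids, 104 mm across, 19 mm high, flat floor about 70 mm across inside. Point: centre of the inner floor, 5 mm above the table; z up. Loose, 0.25 kg
- back_stamp_center (a point): wooden hand stamp standing on its end beside the work, 26 mm across, 64 mm high; point: half-way up. Not part of the job
- masking_tape_center (a point): roll of masking tape lying flat beside the work, 72 mm across, 19 mm high; point: its centre. Not part of the job
Things that resemble listed ones, but are neither listed nor needed, are in the scene too. What is shaped like the part that bears small_lid_center but green or orange is not meant.

How it is judged:
At the end, for the whole second after the job is handed in: Largest lid on the sugar bowl, smallest on the jar, oval on the oval box: within 8 mm of centre, 0.08 rad of level with the lip, point 8 to 16 mm above it. Middle lid knob up in the dish, within 25 mm of centre and 0.25 rad of level. Pots upright, lids released and at rest (horizontal distance between large_lid_center and sugar_bowl_mouth below 0.008 m and z of large_lid_center in the frame of sugar_bowl_mouth between 0.008 and 0.016 m and angle between the z axis of sugar_bowl_mouth and the z axis of large_lid_center, either way round below 0.08 rad and angle between each of large_lid_center, small_lid_center, oval_lid_center's own z axis and vertical below 0.12 rad and horizontal distance between small_lid_center and small_jar_mouth below 0.008 m and z of small_lid_center in the frame of small_jar_mouth between 0.008 and 0.016 m and angle between the z axis of small_jar_mouth and the z axis of small_lid_center, either way round below 0.08 rad and horizontal distance between oval_lid_center and oval_box_mouth below 0.008 m and z of oval_lid_center in the frame of oval_box_mouth between 0.008 and 0.016 m and angle between the z axis of oval_box_mouth and the z axis of oval_lid_center, either way round below 0.08 rad and horizontal distance between middle_lid_center and odd_dish_floor below 0.025 m and z of middle_lid_center in the frame of odd_dish_floor between 0.015 and 0.036 m and angle between middle_lid_center's own z axis and vertical below 0.25 rad and angle between each of sugar_bowl_mouth, small_jar_mouth, oval_box_mouth, odd_dish_floor's own z axis and vertical below 0.08 rad and linear speed of each of large_lid, small_lid, oval_lid, middle_lid below 0.02 m/s); the robot touches nothing.
It fails at once if a lid is dropped or thrown (it moves faster than 0.6 m/s with no finger on it) ((linear speed of large_lid above 0.6 m/s and contact force between the fingers and large_lid below 0.02 N) or (linear speed of small_lid above 0.6 m/s and contact force between the fingers and small_lid below 0.02 N) or (linear speed of oval_lid above 0.6 m/s and contact force between the fingers and oval_lid below 0.02 N) or (linear speed of middle_lid above 0.6 m/s and contact force between the fingers and middle_lid below 0.02 N)).
It fails at once if a lid is tipped on its side (past 45 degrees) (angle between any of large_lid_center, small_lid_center, oval_lid_center, middle_lid_center's own z axis and vertical above 0.79 rad).
It fails at once if a pot or the dish is knocked over or shoved more than 60 mm from where it stood (angle between any of sugar_bowl_mouth, small_jar_mouth, oval_box_mouth, odd_dish_floor's own z axis and vertical above 0.5 rad or distance of any of sugar_bowl_mouth, small_jar_mouth, oval_box_mouth, odd_dish_floor from where it was at the start of the episode above 0.06 m).
It fails at once if the hand stamp or the roll of tape is disturbed (moved more than 30 mm) (distance of any of back_stamp_center, masking_tape_center from where it was at the start of the episode above 0.03 m).
It also fails if it takes over 88 s, if anything falls off the work surface, if the arm or the gripper's body presses on something with over 40 N, if the wrist force passes 120 N, or if a joint passes its speed limit or range.

### The arm

A 6-joint arm with a two-finger parallel gripper is mounted at the origin on a cart in front of the work surface, level with it; the furniture and walls round the work are solid. World frame = base frame: x ahead of the robot, y to its left, z up, the work surface at z = 0. Lengths are in m, angles in rad, forces in N, time in s.
With the tool pointing down it reaches from about 0.3 to 0.75 m from the base axis. Payload 8.5 kg.
Tool frame: the origin (TCP) lies at the very end of the fingers, on their centre line; the grasp point (between the pads) lies 19 mm behind it; z points along the fingers, y is the line along which they close (so a half turn about z gives the same grasp; the last joint's range is limited). The gripper opens to 85 mm and grips with 20 to 120 N. Pads are 22 mm wide; open, the fingers measure 114 mm over their backs; the gripper's body (76 mm by 85 mm) begins 54 mm behind the grasp point. The pads swing forward as they close: fully open they stand 13 mm farther back than shut.
Start: joints at [-1.381, 0.381, 1.297, -0, 1.464, -0.215], TCP at [0.217, -0.506, 0.205] pointing down, gripper open.
Joint ranges: [-3.11, 3.11], [-0.89, 2.33], [0.22, 2.48], [-1.42, 4.56], [0.17, 2.85], [-2.88, 2.88]. Speed limits (rad/s): [2.39, 2.39, 3.14, 3.14, 3.14, 3.14].

### API

Orientations are given as a rotation vector (axis times angle).
In Python, from plant import env, optics gives the robot as it stands.
- The arm moves only by the tool jog_arm, never from a script. Its argument "moves" is a list of rows, each an object of numbers: "dx", "dy", "dz": the shift along the tool's x, y, z in cm; "rx", "ry", "rz": the turn, a rotation vector about the tool's x, y, z in rad; "grip": the closure, from -1 (fully open) to 1 (shut). A call has 1 to 8 rows; each row is the pose to reach, as a shift and turn from the pose commanded when the call began, along the tool's axes at that moment; what a row does not reach only later rows make up. A row lasts 1/10 s, in which the tool goes at most 50 mm and 8.59 degrees, less where a joint would pass 70% of its speed; a pose out of reach is approached as far as the arm can. A call with a gripper value outside its range is refused whole. The fingers move at their own pace and stop on an object; "grip_force" is the grip in N (left out, the last holds). Time passes only in rows, so rows that repeat a pose let the fingers close. It gives the time, the measured TCP pose, the force, the opening and the grip force at its end, in the units of the state.
- env.state(): the state, without advancing time (a new reading comes with each control period).
- optics.grab_frame(name): name is "side" or "top"; returns the picture (384x512x3 uint8, blue, green, red); there is no depth.
- optics.camera_info(name): a dict with "camera_matrix" (3x3 intrinsics, pixels), "rvec" (rotation vector, rad) and "tvec" (3), from world to camera coordinates, as OpenCV has them. Camera axes: x right, y down, z forward; pixel columns grow to the right and rows downward; lengths in m; the calibration is good to about 2 mm. A picture is of the moment at which its call begins. camera_info takes no time and is no camera call.
- env.job_done(): hands the job in; it is judged then, once.
The state is a dict: "t": time; "joint_positions": joint angles; "qd": joint speeds; "effort": joint torques, N m; "ee_pos": TCP position; "tool_rot": TCP orientation; "contact_force": force on the tool from outside, world axes, zero at the start; "wrist_torque": the same for the moment, N m; "width": opening from 0.0 (shut) to 1.0 (fully open); "grip_force": force on a finger pad.
Only numpy, scipy, OpenCV 4.12 (cv2) and the standard library are available. Lean on these libraries where they do the work, as an engineer would, in place of code of your own. Each camera call takes 0.05 s, during which the arm holds its last target. There are 200 camera calls.

## Working session

There is one attempt and no reset: what is moved stays moved. The work goes in short steps, Python scripts to look and compute and a tool call to move; the robot and the scene stay as the last step left them, time stands still between calls to the robot, and variables do not carry over. Pictures are saved under pics/ and viewed, at most 14 in all, crops included, and the job is handed in when it is done.

Besides the shell and the picture viewer there is one more tool, called after "Emit:" as name(argument=value, ...), one argument or row to a line, values as JSON. jog_arm: Moves the arm, as the interface text tells. Its arguments: {"type":"object","properties":{"moves":{"type":"array","items":{"type":"object","properties":{"dx":{"type":"number"},"dy":{"type":"number"},"dz":{"type":"number"},"rx":{"type":"number"},"ry":{"type":"number"},"rz":{"type":"number"},"grip":{"type":"number"}}}},"grip_force":{"type":"number"}},"required":["moves"]}

```bash
mkdir -p pics; python3 - <<'E'
from plant import env, optics
import cv2, numpy as np
for n in ("side","top"):
    f=optics.grab_frame(n); cv2.imwrite(f"pics/{n}0.png",f)
    c=optics.camera_info(n); R=cv2.Rodrigues(np.array(c["rvec"],float))[0]
    print(n,np.round(c["camera_matrix"],1).tolist(),"pos",np.round(-R.T@np.array(c["tvec"]).ravel(),3),"axis",np.round(R[2],3))
s=env.state(); print(s["t"],s["ee_pos"],s["tool_rot"],s["width"])
E
```

```text
side [[375.1, 0.0, 258.4], [0.0, 375.1, 190.0], [0.0, 0.0, 1.0]] pos [0.56  0.822 0.742] axis [-0.058 -0.784 -0.618]
top [[414.0, 0.0, 266.2], [0.0, 414.0, 192.4], [0.0, 0.0, 1.0]] pos [ 0.163 -0.017  1.626] axis [ 0.214  0.02  -0.977]
0.1 [ 0.21654795 -0.50526677  0.20487591] [-3.07620837e+00 -6.31286279e-01  2.17609780e-06] 0.9992318572323823
```

View pics/top0.png

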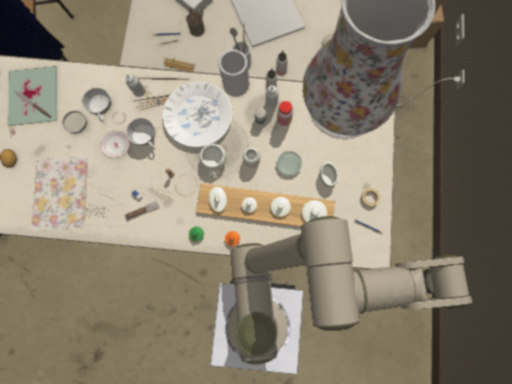

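View pics/side0.png

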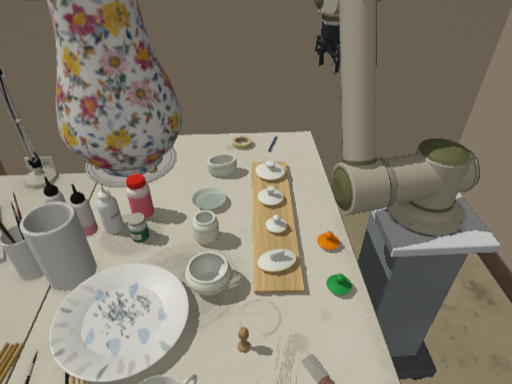

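The top view shows the board with four white lids: oval (217,200), small (249,205), middle (281,207) and large (314,211). The other pieces there are the sugar bowl (213,156), jar (251,157), dish (289,163), oval box (328,174), tape (370,197) and stamp (169,178). The side view shows the same set. The green and orange knobs at (196,234) and (232,238) are decoys. I'll enlarge both views to confirm.

```bash
python3 - <<'E'
import cv2
f=cv2.imread("pics/top0.png")[135:235,180:350]; cv2.imwrite("pics/top0c.png",cv2.resize(f,None,fx=4.7,fy=4.7,interpolation=cv2.INTER_CUBIC))
f=cv2.imread("pics/side0.png")[140:310,170:320]; cv2.imwrite("pics/side0c.png",cv2.resize(f,None,fx=3.5,fy=3.5,interpolation=cv2.INTER_CUBIC))
E
```

```text
(no output)
```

View pics/top0c.png

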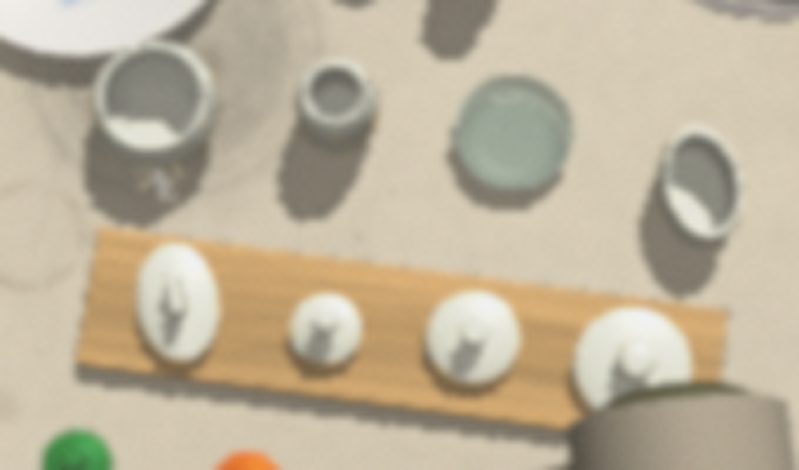

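View pics/side0c.png

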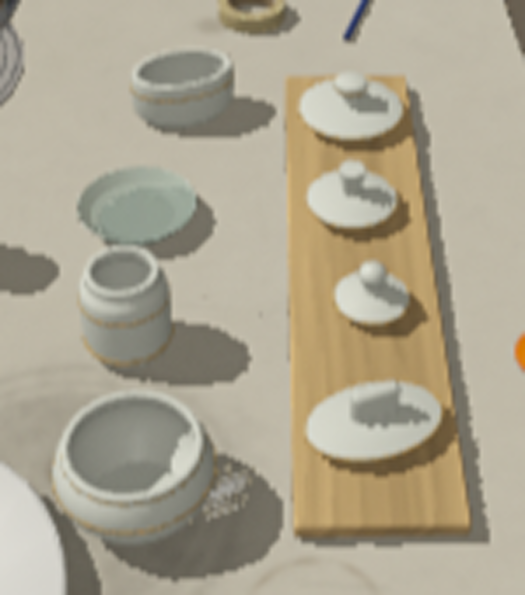

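Both crops confirm which piece is which, by shape and size. The white ball-knobbed lid, second from the board's +y end, is the small lid, and the green and orange ones are decoys. Next I'll measure positions from the masks, plus lip extremes picked in the crops.

```bash
cat > h.py <<'E'
from plant import env, optics
import cv2, numpy as np
from scipy.optimize import least_squares
def cast(n,px,z):
    c=optics.camera_info(n); K=np.array(c["camera_matrix"],float); R=cv2.Rodrigues(np.array(c["rvec"],float))[0]; t=np.array(c["tvec"],float).ravel()
    p=cv2.undistortPoints(np.array(px,float).reshape(-1,1,2),K,None)[:,0]
    d=np.c_[p,np.ones(len(p))]@R; o=-R.T@t
    return (o+d*((z-o[2])/d[:,2:]))[:,:2]
def circ(P,r):
    return least_squares(lambda c:np.hypot(*(P-c).T)-r,P.mean(0),loss="soft_l1",f_scale=.002)
def blob(f,box,expr):
    x0,y0,x1,y1=box; m=np.zeros(f.shape[:2],np.uint8); m[y0:y1,x0:x1]=expr(f[y0:y1,x0:x1].astype(int))*255
    cs=cv2.findContours(m,cv2.RETR_EXTERNAL,cv2.CHAIN_APPROX_NONE)[0]
    c=max(cs,key=cv2.contourArea); return cv2.convexHull(c)[:,0],cv2.contourArea(c)
def go(target,a=None):
    """tool-frame shift (cm) and rz from the current pose to target xyz with tool x at world yaw a"""
    s=env.state(); R=cv2.Rodrigues(np.array(s["tool_rot"],float))[0]
    d=R.T@(np.array(target)-s["ee_pos"])*100; yaw=np.arctan2(R[1,0],R[0,0])
    return np.round(d,2), None if a is None else round(float((yaw-a+np.pi/2)%np.pi-np.pi/2),3)
E
python3 - <<'E'
from h import *
np.set_printoptions(precision=4,suppress=True)
w=lambda f:(f.min(2)>150)&(f.max(2)-f.min(2)<45)
T=cv2.imread("pics/top0.png");S=cv2.imread("pics/side0.png")
B={"large":(.049,None,(250,155,292,185)),"small":(.030,(238,194,260,218),(262,212,292,238)),"mid":(.039,(268,192,296,222),(253,183,290,210)),"oval":(None,(205,183,230,217),(254,245,300,277))}
for k,(r,tb,sb) in B.items():
    for n,f,b in (("top",T,tb),("side",S,sb)):
        if b is None: continue
        h,A=blob(f,b,w); P=cast(n,h,.030)
        if r: q=circ(P,r); print(k,n,q.x,"res",np.abs(q.fun).mean(),"px",h.min(0),h.max(0))
        else:
            e=cv2.fitEllipse((P*1000).astype(np.float32)); print(k,n,e,"px",h.min(0),h.max(0))
# picked lip outlines (crop px: L,R,T,B extremes)
tp=lambda u:(np.array(u,float)+.5)/4.7-.5+[180,135]
sp=lambda u:(np.array(u,float)+.5)/3.5-.5+[170,140]
for k,z,t,s in (("sugar",.064,(97,212,42,150),(68,205,393,497)),("jar",.080,(298,372,60,132-10),(82,160,247,295)),("box",.052,None,(131,234,48,95)),("dish",.019,(454,572,74,190),(79,197,168,240))):
    for n,v,g in (("top",t,tp),("side",s,sp)):
        if v is None: continue
        c=[(v[0]+v[1])/2,(v[2]+v[3])/2]
        print(k,n,cast(n,g(c),z),"d",np.diff(cast(n,g([[v[0],c[1]],[v[1],c[1]]]),z),axis=0),np.diff(cast(n,g([[c[0],v[2]],[c[0],v[3]]]),z),axis=0))
# oval box outline
neu=lambda f:(f[...,2]-f[...,0]<22)&(f.max(2)>60)
h,A=blob(T,(318,158,342,190),neu); print("box top",cv2.fitEllipse((cast("top",h,.052)*1000).astype(np.float32)),h.min(0),h.max(0))
h,A=blob(S,(200,148,242,182),neu); print("box side",h.min(0),h.max(0))
print("stamp",cast("top",[[169,178]],.064),"tape",cast("top",[[370,197]],.01))
E
```

```text
large side [ 0.4306 -0.1886] res 0.040299890525029525 px [250 155] [291 184]
small top [0.4589 0.0781] res 0.0019613389820235805 px [242 198] [256 211]
small side [0.4554 0.0705] res 0.0020489486584688516 px [266 215] [284 231]
mid top [ 0.4622 -0.0463] res 0.0020793995080978915 px [271 197] [289 215]
mid side [ 0.4603 -0.0512] res 0.0019843804970257743 px [258 186] [282 204]
oval top ((469.7149963378906, 203.30429077148438), (65.72557830810547, 96.8211669921875), 105.24979400634766) px [209 187] [225 210]
oval side ((467.6314392089844, 199.953125), (66.16085052490234, 98.75359344482422), 106.56703186035156) px [258 249] [295 270]
sugar top [[0.6348 0.239 ]] d [[ 0.0091 -0.096 ]] [[-0.094  -0.0115]]
sugar side [[0.6307 0.2431]] d [[-0.0904  0.0055]] [[-0.0032  0.0888]]
jar top [[0.6484 0.0876]] d [[ 0.0058 -0.0612]] [[-0.0535 -0.0055]]
jar side [[0.6466 0.0889]] d [[-0.058   0.0034]] [[-0.0024  0.0533]]
box side [[ 0.6051 -0.2189]] d [[-0.097   0.0055]] [[-0.0007  0.0801]]
dish top [[ 0.6453 -0.0643]] d [[ 0.0095 -0.101 ]] [[-0.1034 -0.0085]]
dish side [[ 0.6439 -0.0641]] d [[-0.1018  0.006 ]] [[-0.0035  0.0986]]
box top ((590.2886352539062, -217.2572021484375), (73.0726547241211, 125.3891372680664), 80.04034423828125) [318 162] [337 189]
box side [207 153] [241 179]
stamp [[0.5262 0.3961]] tape [[ 0.5367 -0.3989]]
```

The oval lid, round pots and dish agree between the two views to within about 4 mm. For the small and middle lids I'll trust the top view, because the knob pulls the side outline. The large lid and the box yaw still need a look once the arm is clear. I'll move above the oval lid first.

```bash
python3 - <<'E'
from h import *
print(go((.469,.202,.18),.27))
print(go((.33,-.16,.2),.27))
E
```

```text
(array([ 51.06, -55.06,   2.57]), 0.135)
(array([ 24.03, -27.27,   0.53]), 0.135)
```

Emit:
jog_arm(
  moves=[
    {"dx":25.5,"dy":-27.5,"dz":1.3,"rz":0.135,"grip":0},
    {"dx":51,"dy":-55,"dz":2.5,"rz":0.135,"grip":0},
    {"dx":51,"dy":-55,"dz":2.5,"rz":0.135,"grip":0},
    {"dx":51,"dy":-55,"dz":2.5,"rz":0.135,"grip":0},
    {"dx":51,"dy":-55,"dz":2.5,"rz":0.135,"grip":0},
    {"dx":51,"dy":-55,"dz":2.5,"rz":0.135,"grip":0},
    {"dx":51,"dy":-55,"dz":2.5,"rz":0.135,"grip":0},
    {"dx":51,"dy":-55,"dz":2.5,"rz":0.135,"grip":0},
  ],
  grip_force=30,
)

```text
validation failed for argument at $.mo...
```

Emit:
jog_arm(
  moves=[
    {"dx":3.4,"dy":-3.6,"dz":0.2,"rx":0,"ry":0,"rz":0.1,"grip":0},
    {"dx":6.8,"dy":-7.2,"dz":0.4,"rx":0,"ry":0,"rz":0.135,"grip":0},
  ],
  grip_force=30,
)

```text
t: 0.3
ee_pos: [0.2506, -0.4116, 0.2005]
tool_rot: [-3.113, -0.414, 0.0]
contact_force: [1.5, 0.1, 1.2]
width: 0.69
grip_force: 0.0
```

That call was accepted. Next I'll try the longer shift with every key given.

```bash
python3 - <<'E'
from h import *
print(go((.469,.202,.18),.27))
E
```

```text
(array([ 37.13, -53.51,   2.13]), -0.005)
```

Emit:
jog_arm(
  moves=[
    {"dx":20,"dy":-28,"dz":1,"rx":0,"ry":0,"rz":0,"grip":0},
    {"dx":20,"dy":-28,"dz":1,"rx":0,"ry":0,"rz":0,"grip":0},
    {"dx":20,"dy":-28,"dz":1,"rx":0,"ry":0,"rz":0,"grip":0},
    {"dx":20,"dy":-28,"dz":1,"rx":0,"ry":0,"rz":0,"grip":0},
  ],
)

```text
t: 0.7
ee_pos: [0.3195, -0.2228, 0.1954]
tool_rot: [-3.113, -0.421, 0.0]
contact_force: [0.4, 0.5, 0.5]
width: 0.5
grip_force: 0.0
```

Emit:
jog_arm(
  moves=[
    {"dx":25,"dy":-36,"dz":1,"grip":0},
    {"dx":25,"dy":-36,"dz":1,"grip":0},
    {"dx":25,"dy":-36,"dz":1,"grip":0},
    {"dx":25,"dy":-36,"dz":1,"grip":0},
    {"dx":25,"dy":-36,"dz":1,"grip":0},
    {"dx":25,"dy":-36,"dz":1,"grip":0},
    {"dx":25,"dy":-36,"dz":1,"grip":0},
    {"dx":25,"dy":-36,"dz":1,"grip":0},
  ],
)

```text
validation failed for argument at $.mo...
```

Emit:
jog_arm(
  moves=[
    {"dx":0,"grip":0},
    {"dx":0,"grip":0},
  ],
)

```text
validation failed for argument at $.mo...
```

```bash
python3 - <<'E'
from h import *
print(env.state()["t"],go((.469,.202,.075),.27))
T=optics.grab_frame("top"); cv2.imwrite("pics/top1.png",T)
T=T[150:235,280:350]; cv2.imwrite("pics/top1c.png",cv2.resize(T,None,fx=7,fy=7,interpolation=cv2.INTER_CUBIC))
E
```

```text
0.7 (array([ 25.71, -36.97,  12.05]), -0.001)
```

View pics/top1c.png

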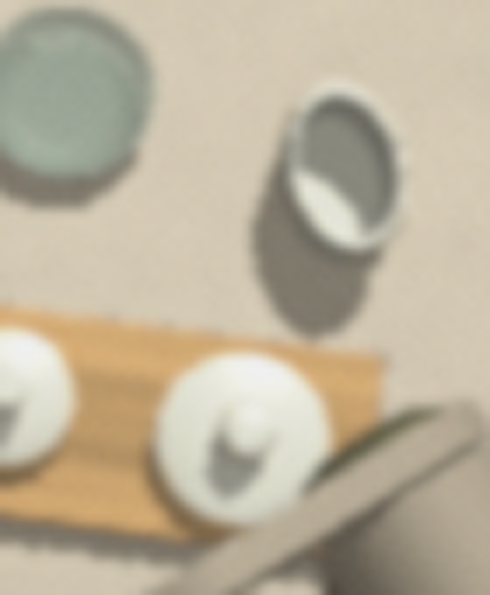

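The crop shows the box lip with left, right, top and bottom extremes at crop 290, 398, 82 and 253. The large lid's edges are at 157–330 by 352–525. Rows evidently need all seven keys.

```bash
python3 - <<'E'
from h import *
g=lambda u:(np.array(u,float)+.5)/7-.5+[280,150]
P=cast("top",g([(335,82),(368,98),(390,135),(398,178),(388,225),(355,252),(325,240),(300,200),(290,160),(300,115),(313,92)]),.052)
print("box",cv2.fitEllipse((P*1000).astype(np.float32)))
print("large",cast("top",g([[243.5,438.5],[157,438],[330,438],[243,352],[243,525]]),.030).round(4))
E
```

```text
box ((606.6941528320312, -223.67678833007812), (59.01286315917969, 98.42910766601562), 100.59355163574219)
large [[ 0.4508 -0.1801]
 [ 0.4466 -0.132 ]
 [ 0.4557 -0.2282]
 [ 0.4999 -0.1764]
 [ 0.4023 -0.1832]]
```

Emit:
jog_arm(
  moves=[
    {"dx":25,"dy":-36,"dz":5,"rx":0,"ry":0,"rz":0,"grip":0},
    {"dx":25,"dy":-36,"dz":5,"rx":0,"ry":0,"rz":0,"grip":0},
    {"dx":25,"dy":-36,"dz":5,"rx":0,"ry":0,"rz":0,"grip":0},
    {"dx":25,"dy":-36,"dz":5,"rx":0,"ry":0,"rz":0,"grip":0},
    {"dx":25,"dy":-36,"dz":5,"rx":0,"ry":0,"rz":0,"grip":0},
    {"dx":25,"dy":-36,"dz":5,"rx":0,"ry":0,"rz":0,"grip":0},
    {"dx":25,"dy":-36,"dz":5,"rx":0,"ry":0,"rz":0,"grip":0},
    {"dx":25,"dy":-36,"dz":5,"rx":0,"ry":0,"rz":0,"grip":0},
  ],
)

```text
t: 1.55
ee_pos: [0.451, 0.1525, 0.1499]
tool_rot: [3.113, 0.423, -0.0]
contact_force: [0.9, -0.8, 0.3]
width: 0.502
grip_force: 0.0
```

```bash
python3 - <<'E'
from h import *
print(env.state()["t"],go((.469,.202,.075),.27))
E
```

```text
1.55 (array([ 3.05, -4.3 ,  7.49]), 0.0)
```

Emit:
jog_arm(
  moves=[
    {"dx":2,"dy":-1.0,"dz":1,"rx":0,"ry":0,"rz":0,"grip":0},
    {"dx":2,"dy":-1.0,"dz":3,"rx":0,"ry":0,"rz":0,"grip":0},
    {"dx":2,"dy":-1.0,"dz":5,"rx":0,"ry":0,"rz":0,"grip":0},
    {"dx":2,"dy":-1.0,"dz":5,"rx":0,"ry":0,"rz":0,"grip":0},
    {"dx":2,"dy":-1.0,"dz":5,"rx":0,"ry":0,"rz":0,"grip":0},
  ],
)

```text
t: 2.05
ee_pos: [0.4675, 0.1651, 0.1006]
tool_rot: [3.113, 0.422, -0.001]
contact_force: [-0.5, 0.4, -0.4]
width: 0.499
grip_force: 0.0
```

```bash
python3 - <<'E'
from h import *
print(env.state()["t"],env.state()["ee_pos"],go((.469,.202,.041),.27))
f=optics.grab_frame("side"); cv2.imwrite("pics/side1.png",f)
a=f[215:290,235:315]; b=f[140:190,190:300]
a=cv2.resize(a,None,fx=6,fy=6,interpolation=cv2.INTER_CUBIC)
b=cv2.resize(f[145:185,195:245],None,fx=6,fy=6,interpolation=cv2.INTER_CUBIC)
o=np.zeros((450,790,3),np.uint8); o[:450,:480]=a; o[:240,490:790]=b
cv2.imwrite("pics/side1c.png",o)
E
```

```text
2.05 [0.4675399  0.16510926 0.10055209] (array([ 1.13, -3.52,  5.95]), -0.0)
```

View pics/side1c.png

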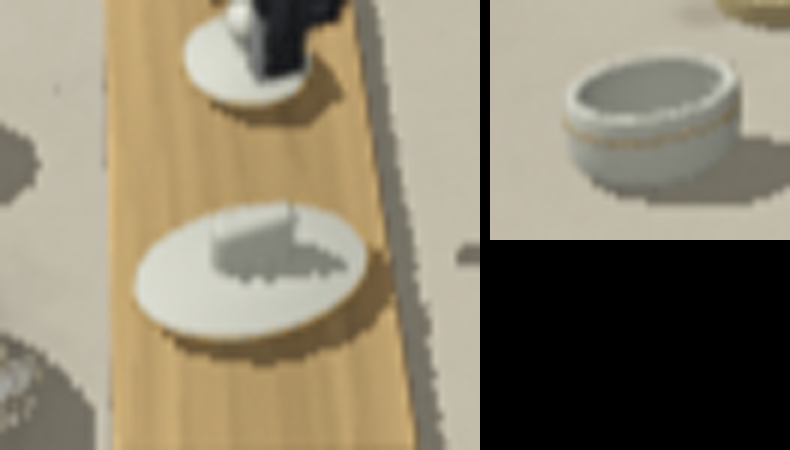

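The crop shows the gripper is still short of the oval lid, as the measured pose says, and the box lip is clear in the right-hand inset. Next I'll fit the lip, align over the oval lid, go down and grip.

```bash
python3 - <<'E'
from h import *
g=lambda u:(np.array(u,float)+.5-[490,0])/6-.5+[195,145]
P=cast("side",g([(565,105),(580,80),(615,62),(660,52),(710,53),(738,70),(738,90),(700,113),(640,127),(590,125)]),.052)
print("box",cv2.fitEllipse((P*1000).astype(np.float32)))
E
```

```text
box ((604.8088989257812, -223.33067321777344), (69.84864807128906, 101.48269653320312), 113.03440856933594)
```

Emit:
jog_arm(
  moves=[
    {"dx":1.1,"dy":-3.5,"dz":0,"rx":0,"ry":0,"rz":0,"grip":0},
    {"dx":1.1,"dy":-3.5,"dz":2,"rx":0,"ry":0,"rz":0,"grip":0},
    {"dx":1.1,"dy":-3.5,"dz":4,"rx":0,"ry":0,"rz":0,"grip":0},
    {"dx":1.1,"dy":-3.5,"dz":5,"rx":0,"ry":0,"rz":0,"grip":0},
    {"dx":1.1,"dy":-3.5,"dz":5.7,"rx":0,"ry":0,"rz":0,"grip":0},
    {"dx":1.1,"dy":-3.5,"dz":5.7,"rx":0,"ry":0,"rz":0,"grip":0.3},
  ],
  grip_force=25,
)

```text
t: 2.7
ee_pos: [0.4688, 0.2016, 0.0433]
tool_rot: [3.113, 0.422, -0.0]
contact_force: [-0.0, -1.1, -1.0]
width: 0.357
grip_force: 0.0
```

```bash
python3 - <<'E'
from h import *
s=env.state();print(s["t"],s["ee_pos"],s["contact_force"],s["width"],go((.469,.202,.041),.27))
f=optics.grab_frame("side"); cv2.imwrite("pics/side2.png",f)
cv2.imwrite("pics/side2c.png",cv2.resize(f[205:290,230:330],None,fx=6,fy=6,interpolation=cv2.INTER_CUBIC))
E
```

```text
2.7 [0.46884956 0.20164239 0.0432821 ] [-0.04420085 -1.11027078 -1.0156119 ] 0.35704491859065146 (array([ 0.02, -0.03,  0.23]), -0.001)
```

View pics/side2c.png

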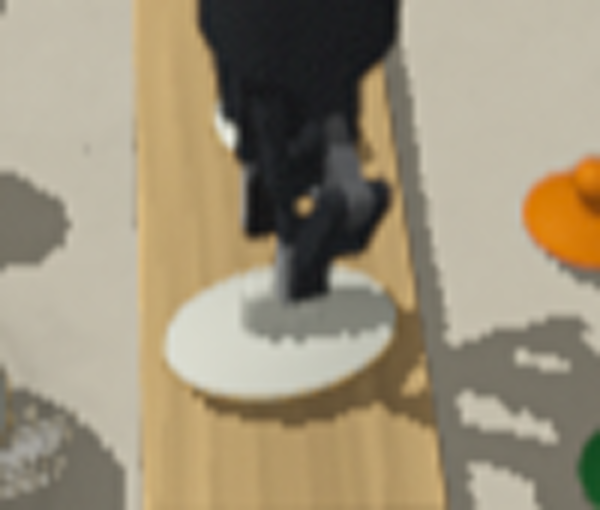

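The fingers straddle the ridge close to its middle, so I'll close and lift.

Emit:
jog_arm(
  moves=[
    {"dx":0.2,"dy":0,"dz":0.2,"rx":0,"ry":0,"rz":0,"grip":1},
    {"dx":0.2,"dy":0,"dz":0.2,"rx":0,"ry":0,"rz":0,"grip":1},
    {"dx":0.2,"dy":0,"dz":0.2,"rx":0,"ry":0,"rz":0,"grip":1},
    {"dx":0.2,"dy":0,"dz":0.2,"rx":0,"ry":0,"rz":0,"grip":1},
    {"dx":0.2,"dy":0,"dz":0.2,"rx":0,"ry":0,"rz":0,"grip":1},
    {"dx":0.2,"dy":0,"dz":0.2,"rx":0,"ry":0,"rz":0,"grip":1},
  ],
  grip_force=40,
)

```text
t: 3.35
ee_pos: [0.4707, 0.2024, 0.0413]
tool_rot: [-3.113, -0.422, -0.0]
contact_force: [-0.2, -0.3, 0.2]
width: -0.003
grip_force: 0.0
```

Width 0 means the grip missed, so I'll look.

```bash
python3 - <<'E'
from h import *
f=optics.grab_frame("side"); t=optics.grab_frame("top"); cv2.imwrite("pics/side3.png",f); cv2.imwrite("pics/top3.png",t)
a=cv2.resize(f[215:285,245:310],None,fx=6,fy=6,interpolation=cv2.INTER_CUBIC); b=cv2.resize(t[175:225,195:255],None,fx=6,fy=6,interpolation=cv2.INTER_CUBIC)
o=np.zeros((420,780,3),np.uint8); o[:,:390]=a; o[:300,400:760]=b
cv2.imwrite("pics/c3.png",o)
E
```

```text
(no output)
```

View pics/c3.png

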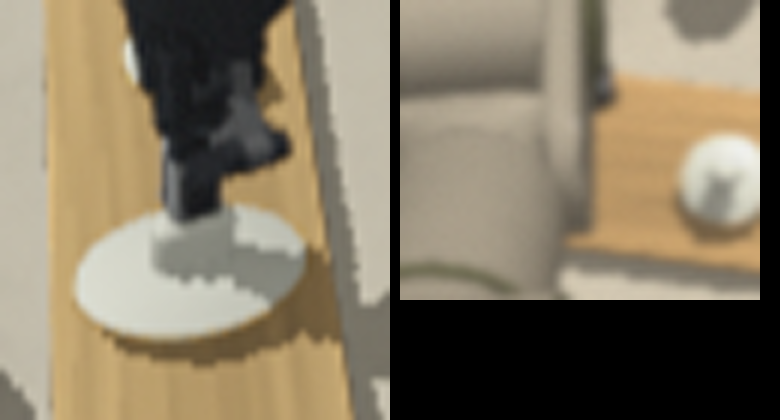

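```bash
python3 - <<'E'
from h import *
c=optics.camera_info("side")
P=np.array([[.4707,.2024,.0413],[.4707,.2024,.0653],[.469,.202,.064],[.469,.202,.040],[.469,.208,.064],[.469,.208,.038]])
print(cv2.projectPoints(P,np.array(c["rvec"],float),np.array(c["tvec"],float),np.array(c["camera_matrix"],float),None)[0][:,0].round(1))
print(env.state()["ee_pos"],env.state()["contact_force"])
# ridge candidates: front face base seen at px (277,261), top front edge ~ (277,253.5), finger end (277.5,251)
for px,z in (((277,261),.038),((277,253.5),.064),((277.5,251),.0413)): print(px,z,cast("side",[px],z).round(4))
h,A=blob(cv2.imread("pics/side3.png"),(254,245,300,277),lambda f:(f.min(2)>150)&(f.max(2)-f.min(2)<45)); P=cast("side",h,.030); print(h.min(0),h.max(0),cv2.fitEllipse((P*1000).astype(np.float32)))
E
```

```text
[[275.3 256.9]
 [275.6 250.2]
 [276.3 250.4]
 [275.9 257.1]
 [276.5 252.3]
 [276.1 259.5]]
[0.47068557 0.20242369 0.04132506] [ 0.55196715 -0.36048624  0.18152045]
(277, 261) 0.038 [[0.4674 0.2129]]
(277, 253.5) 0.064 [[0.4683 0.212 ]]
(277.5, 251) 0.0413 [[0.4631 0.1833]]
[258 250] [289 270] ((472.1625671386719, 201.8396453857422), (66.30496978759766, 87.40155029296875), 105.41424560546875)
```

```bash
python3 - <<'E'
from h import *
c=optics.camera_info("side")
pr=lambda P:cv2.projectPoints(np.array(P,float),np.array(c["rvec"],float),np.array(c["tvec"],float),np.array(c["camera_matrix"],float),None)[0][:,0].round(1).tolist()
n=np.array([-.267,.964,0])
for nm,t,o in (("side1",(.4675,.1651,.1006),.021),("side2",(.4688,.2016,.0433),.015),("side3",(.4707,.2024,.0413),0)):
    t=np.array(t); print(nm,"near pad",pr([t+n*o,t+n*o+[0,0,.02]]),"far pad",pr([t-n*o,t-n*o+[0,0,.02]]))
yw=-.40; m=np.array([.394,-.919,0]); t=np.array((.2165,-.5053,.2049)); print("side0",pr([t+m*.042+[0,0,.013],t-m*.042+[0,0,.013]]))
o=np.zeros((560,700,3),np.uint8)
f=cv2.imread("pics/side0.png")[35:85,305:355]; o[:400,:400]=cv2.resize(f,None,fx=8,fy=8,interpolation=cv2.INTER_CUBIC)
f=cv2.imread("pics/side1.png")[195:240,258:295]; o[:360,404:700]=cv2.resize(f,None,fx=8,fy=8,interpolation=cv2.INTER_CUBIC)
cv2.imwrite("pics/c4.png",o)
E
```

```text
side1 near pad [[279.0, 234.7], [279.4, 228.7]] far pad [[272.8, 223.3], [273.0, 217.3]]
side2 near pad [[278.3, 260.5], [278.6, 254.9]] far pad [[273.8, 251.8], [274.1, 246.2]]
side3 near pad [[275.3, 256.9], [275.5, 251.4]] far pad [[275.3, 256.9], [275.5, 251.4]]
side0 [[319.3, 72.4], [332.5, 80.1]]
```

View pics/c4.png

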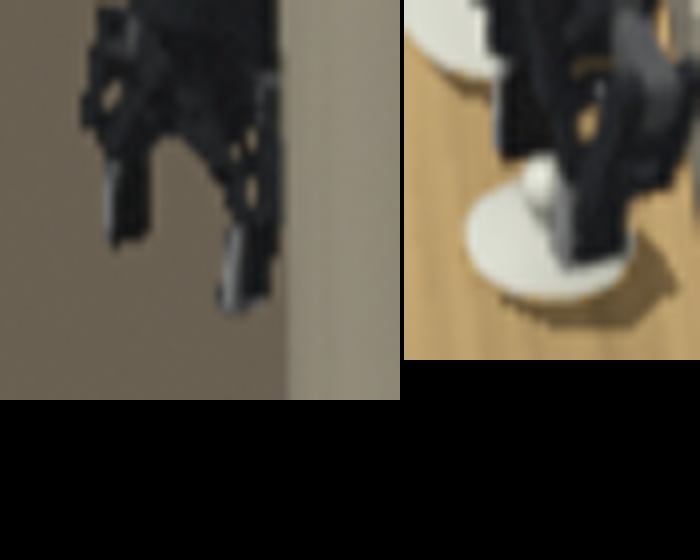

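The camera and the stated TCP disagree by about 20 mm: the closed fingertips appear over the top of the ridge. I'll settle it with a gentle touch on the bare board (z = 18 mm) between the oval and small lids.

Emit:
jog_arm(
  moves=[
    {"dx":0,"dy":0,"dz":-4,"rx":0,"ry":0,"rz":0,"grip":1},
    {"dx":-2.1,"dy":6.2,"dz":-4,"rx":0,"ry":0,"rz":0,"grip":1},
    {"dx":-2.1,"dy":6.2,"dz":-4,"rx":0,"ry":0,"rz":0,"grip":1},
    {"dx":-2.1,"dy":6.2,"dz":-1,"rx":0,"ry":0,"rz":0,"grip":1},
    {"dx":-2.1,"dy":6.2,"dz":0.5,"rx":0,"ry":0,"rz":0,"grip":1},
    {"dx":-2.1,"dy":6.2,"dz":1.0,"rx":0,"ry":0,"rz":0,"grip":1},
    {"dx":-2.1,"dy":6.2,"dz":1.5,"rx":0,"ry":0,"rz":0,"grip":1},
  ],
)

```text
t: 4.15
ee_pos: [0.4672, 0.1371, 0.0263]
tool_rot: [3.113, 0.423, 0.0]
contact_force: [0.2, 0.0, 0.3]
width: 0.005
grip_force: 0.0
```

Emit:
jog_arm(
  moves=[
    {"dx":0,"dy":0,"dz":0.2,"rx":0,"ry":0,"rz":0,"grip":1},
    {"dx":0,"dy":0,"dz":0.4,"rx":0,"ry":0,"rz":0,"grip":1},
    {"dx":0,"dy":0,"dz":0.5,"rx":0,"ry":0,"rz":0,"grip":1},
    {"dx":0,"dy":0,"dz":0.5,"rx":0,"ry":0,"rz":0,"grip":1},
  ],
)

```text
t: 4.55
ee_pos: [0.4671, 0.1371, 0.0215]
tool_rot: [3.113, 0.423, 0.001]
contact_force: [0.4, 0.3, 0.3]
width: -0.0
grip_force: 0.0
```

Emit:
jog_arm(
  moves=[
    {"dx":0,"dy":0,"dz":0.2,"rx":0,"ry":0,"rz":0,"grip":1},
    {"dx":0,"dy":0,"dz":0.4,"rx":0,"ry":0,"rz":0,"grip":1},
    {"dx":0,"dy":0,"dz":0.5,"rx":0,"ry":0,"rz":0,"grip":1},
    {"dx":0,"dy":0,"dz":0.5,"rx":0,"ry":0,"rz":0,"grip":1},
  ],
)

```text
t: 4.95
ee_pos: [0.4669, 0.137, 0.0161]
tool_rot: [-3.113, -0.422, 0.0]
contact_force: [0.0, 0.3, -0.3]
width: 0.001
grip_force: 0.0
```

```bash
python3 - <<'E'
from h import *
s=env.state(); print(s["ee_pos"],s["contact_force"])
f=optics.grab_frame("side"); cv2.imwrite("pics/side5.png",f)
cv2.imwrite("pics/c5.png",cv2.resize(f[205:270,250:320],None,fx=8,fy=8,interpolation=cv2.INTER_CUBIC))
c=optics.camera_info("side"); print(cv2.projectPoints(s["ee_pos"].reshape(1,3),np.array(c["rvec"],float),np.array(c["tvec"],float),np.array(c["camera_matrix"],float),None)[0])
E
```

```text
[0.46690539 0.13703642 0.01613333] [ 0.04096693  0.27529228 -0.34487095]
[[[273.79899319 244.54540142]]]
```

View pics/c5.png

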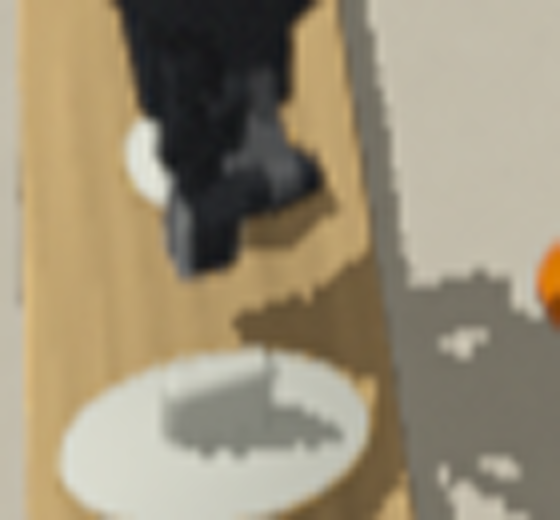

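There's no contact at TCP z = 16 mm, so the real fingertips sit higher than stated. I'll keep going down carefully until they touch.

Emit:
jog_arm(
  moves=[
    {"dx":0,"dy":0,"dz":0.4,"rx":0,"ry":0,"rz":0,"grip":1},
    {"dx":0,"dy":0,"dz":0.8,"rx":0,"ry":0,"rz":0,"grip":1},
    {"dx":0,"dy":0,"dz":1.2,"rx":0,"ry":0,"rz":0,"grip":1},
    {"dx":0,"dy":0,"dz":1.4,"rx":0,"ry":0,"rz":0,"grip":1},
  ],
)

```text
t: 5.4
ee_pos: [0.4668, 0.137, 0.0017]
tool_rot: [-3.113, -0.422, 0.001]
contact_force: [-0.3, 0.6, 0.0]
width: 0.001
grip_force: 0.0
```

Emit:
jog_arm(
  moves=[
    {"dx":0,"dy":0,"dz":0.2,"rx":0,"ry":0,"rz":0,"grip":1},
    {"dx":0,"dy":0,"dz":0.3,"rx":0,"ry":0,"rz":0,"grip":1},
    {"dx":0,"dy":0,"dz":0.3,"rx":0,"ry":0,"rz":0,"grip":1},
  ],
)

```text
t: 5.7
ee_pos: [0.4669, 0.137, -0.0008]
tool_rot: [-3.113, -0.423, 0.0]
contact_force: [-0.3, -1.1, -0.1]
width: -0.0
grip_force: 0.0
```

Emit:
jog_arm(
  moves=[
    {"dx":0,"dy":0,"dz":0.2,"rx":0,"ry":0,"rz":0,"grip":1},
    {"dx":0,"dy":0,"dz":0.3,"rx":0,"ry":0,"rz":0,"grip":1},
    {"dx":0,"dy":0,"dz":0.3,"rx":0,"ry":0,"rz":0,"grip":1},
  ],
)

```text
t: 6.0
ee_pos: [0.4669, 0.137, -0.0038]
tool_rot: [-3.113, -0.422, 0.0]
contact_force: [-1.2, -0.3, 0.3]
width: -0.002
grip_force: 0.0
```

Emit:
jog_arm(
  moves=[
    {"dx":0,"dy":0,"dz":0.2,"rx":0,"ry":0,"rz":0,"grip":1},
    {"dx":0,"dy":0,"dz":0.3,"rx":0,"ry":0,"rz":0,"grip":1},
    {"dx":0,"dy":0,"dz":0.3,"rx":0,"ry":0,"rz":0,"grip":1},
  ],
)

```text
t: 6.3
ee_pos: [0.4669, 0.137, -0.0069]
tool_rot: [-3.113, -0.423, 0.001]
contact_force: [0.0, -1.1, 0.4]
width: 0.0
grip_force: 0.0
```

```bash
cat >> h.py <<'E'
def proj(n,P):
    c=optics.camera_info(n); return cv2.projectPoints(np.array(P,float).reshape(-1,3),np.array(c["rvec"],float),np.array(c["tvec"],float),np.array(c["camera_matrix"],float),None)[0][:,0].round(1)
E
python3 - <<'E'
from h import *
np.set_printoptions(suppress=True)
s=env.state(); print(s["ee_pos"],s["effort"].round(1),s["wrist_torque"].round(2))
f=optics.grab_frame("side"); cv2.imwrite("pics/side6.png",f)
for n in ("side5","side6"):
    g=cv2.imread(f"pics/{n}.png"); print(n,[ (r,g[r,276].tolist()) for r in range(232,252,1)])
print(proj("side",[(.467,.137,.018),(.467,.147,.018),(.467,.137,.04)]))
E
```

```text
[ 0.46686399  0.13704157 -0.0068958 ] [ -0.  -43.5 -13.1   0.   -0.    0. ] [0.02 0.03 0.02]
side5 [(232, [41, 39, 37]), (233, [36, 33, 32]), (234, [31, 29, 29]), (235, [30, 29, 28]), (236, [28, 26, 25]), (237, [29, 26, 24]), (238, [38, 47, 56]), (239, [81, 122, 147]), (240, [103, 152, 180]), (241, [104, 152, 180]), (242, [102, 150, 178]), (243, [102, 150, 177]), (244, [102, 149, 177]), (245, [101, 149, 176]), (246, [101, 149, 176]), (247, [99, 147, 175]), (248, [102, 150, 177]), (249, [158, 180, 189]), (250, [192, 204, 202]), (251, [195, 207, 206])]
side6 [(232, [39, 38, 37]), (233, [28, 27, 26]), (234, [29, 27, 25]), (235, [39, 36, 33]), (236, [41, 38, 36]), (237, [42, 40, 37]), (238, [42, 39, 37]), (239, [40, 36, 35]), (240, [30, 30, 28]), (241, [30, 27, 26]), (242, [30, 28, 27]), (243, [26, 22, 23]), (244, [31, 31, 33]), (245, [54, 70, 81]), (246, [62, 87, 104]), (247, [60, 93, 114]), (248, [90, 133, 158]), (249, [159, 180, 189]), (250, [193, 205, 203]), (251, [196, 208, 207])]
[[273.8 244. ]
 [274.2 246.8]
 [274.1 238.2]]
```

Emit:
jog_arm(
  moves=[
    {"dx":0,"dy":0,"dz":0.1,"rx":0,"ry":0,"rz":0,"grip":1},
    {"dx":0,"dy":0,"dz":0.2,"rx":0,"ry":0,"rz":0,"grip":1},
    {"dx":0,"dy":0,"dz":0.2,"rx":0,"ry":0,"rz":0,"grip":1},
  ],
)

```text
t: 6.65
ee_pos: [0.4671, 0.1371, -0.0079]
tool_rot: [3.113, 0.423, 0.001]
contact_force: [-3.1, -0.5, 12.1]
width: 0.0
grip_force: 6.0
```

Emit:
jog_arm(
  moves=[
    {"dx":0,"dy":0,"dz":0.1,"rx":0,"ry":0,"rz":0,"grip":1},
    {"dx":0,"dy":0,"dz":0.2,"rx":0,"ry":0,"rz":0,"grip":1},
    {"dx":0,"dy":0,"dz":0.2,"rx":0,"ry":0,"rz":0,"grip":1},
  ],
)

```text
t: 6.95
ee_pos: [0.4672, 0.1371, -0.008]
tool_rot: [3.112, 0.423, 0.003]
contact_force: [-9.7, -1.9, 37.4]
width: -0.001
grip_force: 18.7
```

Contact comes at TCP z ≈ -7.8 mm, so the real tips are about 26 mm short of the stated TCP. I'll add that to every height: lift, go back over the oval lid, go down to TCP z = 13 mm and grip.

Emit:
jog_arm(
  moves=[
    {"dx":0,"dy":0,"dz":-4,"rx":0,"ry":0,"rz":0,"grip":0},
    {"dx":0,"dy":0,"dz":-7.2,"rx":0,"ry":0,"rz":0,"grip":0},
    {"dx":1.8,"dy":-6.2,"dz":-7.2,"rx":0,"ry":0,"rz":0,"grip":0},
    {"dx":1.8,"dy":-6.2,"dz":-7.2,"rx":0,"ry":0,"rz":0,"grip":0},
    {"dx":1.8,"dy":-6.2,"dz":-7.2,"rx":0,"ry":0,"rz":0,"grip":0},
  ],
)

```text
t: 7.45
ee_pos: [0.4673, 0.2031, 0.0611]
tool_rot: [-3.112, -0.427, 0.0]
contact_force: [0.8, -1.0, -0.0]
width: 0.498
grip_force: 0.0
```

```bash
python3 - <<'E'
from h import *
s=env.state(); print(s["ee_pos"],s["width"],go((.469,.203,.0135),.27))
E
```

```text
[0.46734096 0.20314031 0.06107049] 0.49787311477629614 (array([0.16, 0.06, 4.76]), 0.003)
```

Emit:
jog_arm(
  moves=[
    {"dx":0.2,"dy":0,"dz":2,"rx":0,"ry":0,"rz":0,"grip":0},
    {"dx":0.2,"dy":0,"dz":3.5,"rx":0,"ry":0,"rz":0,"grip":0},
    {"dx":0.2,"dy":0,"dz":4.5,"rx":0,"ry":0,"rz":0,"grip":0},
    {"dx":0.2,"dy":0,"dz":4.7,"rx":0,"ry":0,"rz":0,"grip":0.4},
    {"dx":0.2,"dy":0,"dz":4.7,"rx":0,"ry":0,"rz":0,"grip":0.5},
    {"dx":0.2,"dy":0,"dz":4.7,"rx":0,"ry":0,"rz":0,"grip":1},
    {"dx":0.2,"dy":0,"dz":4.7,"rx":0,"ry":0,"rz":0,"grip":1},
    {"dx":0.2,"dy":0,"dz":4.7,"rx":0,"ry":0,"rz":0,"grip":1},
  ],
)

```text
t: 8.25
ee_pos: [0.47, 0.2021, 0.0148]
tool_rot: [3.113, 0.423, 0.001]
contact_force: [0.0, -0.5, 2.1]
width: 0.134
grip_force: 40.8
```

Gripped: 11.4 mm against the 12 mm ridge. While lifting it I'll refine the box centre and yaw with a joint fit of an ellipse of known axes to the lip points from both views.

Emit:
jog_arm(
  moves=[
    {"dx":0,"dy":0,"dz":-2,"rx":0,"ry":0,"rz":0,"grip":1},
    {"dx":0,"dy":0,"dz":-6,"rx":0,"ry":0,"rz":0,"grip":1},
    {"dx":0,"dy":0,"dz":-10,"rx":0,"ry":0,"rz":0,"grip":1},
    {"dx":0,"dy":0,"dz":-11,"rx":0,"ry":0,"rz":0,"grip":1},
  ],
)

```text
t: 8.65
ee_pos: [0.4713, 0.2025, 0.1284]
tool_rot: [-3.113, -0.423, -0.011]
contact_force: [0.1, -0.2, -1.3]
width: 0.127
grip_force: 40.6
```

```bash
python3 - <<'E'
from h import *
g=lambda u:(np.array(u,float)+.5)/7-.5+[280,150]
P1=cast("top",g([(335,82),(368,98),(390,135),(398,178),(388,225),(355,252),(325,240),(300,200),(290,160),(300,115),(313,92)]),.052)
g=lambda u:(np.array(u,float)+.5-[490,0])/6-.5+[195,145]
P2=cast("side",g([(565,105),(580,80),(615,62),(660,52),(710,53),(738,70),(738,90),(700,113),(640,127),(590,125)]),.052)
def fun(q,P):
    d=P-q[:2]; c,s=np.cos(q[2]),np.sin(q[2]); return (np.hypot((d[:,0]*c+d[:,1]*s)/.047,(-d[:,0]*s+d[:,1]*c)/.033)-1)*.04
for P in (P1,P2,np.r_[P1,P2]):
    r=least_squares(fun,[.606,-.222,.28],args=(P,)); print(r.x.round(4),np.abs(r.fun).mean().round(4))
s=env.state(); print(s["ee_pos"],s["contact_force"],s["width"],go((.606,-.222,.125),.28))
f=optics.grab_frame("side"); cv2.imwrite("pics/side7.png",f)
E
```

```text
[ 0.6068 -0.2237  0.1882] 0.0022
[ 0.6048 -0.2235  0.3966] 0.0027
[ 0.6057 -0.2236  0.2954] 0.0027
[0.47131656 0.20252565 0.12835719] [ 0.08681689 -0.15167036 -1.33931825] 0.1265957277865498 (array([ 1.65, 44.51,  0.38]), -0.01)
```

Emit:
jog_arm(
  moves=[
    {"dx":0.1,"dy":2,"dz":0,"rx":0,"ry":0,"rz":-0.02,"grip":1},
    {"dx":0.3,"dy":6,"dz":0,"rx":0,"ry":0,"rz":-0.02,"grip":1},
    {"dx":0.4,"dy":11,"dz":0,"rx":0,"ry":0,"rz":-0.02,"grip":1},
    {"dx":0.6,"dy":16,"dz":0,"rx":0,"ry":0,"rz":-0.02,"grip":1},
    {"dx":0.8,"dy":21,"dz":0,"rx":0,"ry":0,"rz":-0.02,"grip":1},
    {"dx":1,"dy":26,"dz":0,"rx":0,"ry":0,"rz":-0.02,"grip":1},
    {"dx":1.2,"dy":31,"dz":0,"rx":0,"ry":0,"rz":-0.02,"grip":1},
    {"dx":1.4,"dy":35,"dz":0,"rx":0,"ry":0,"rz":-0.02,"grip":1},
  ],
)

```text
t: 9.5
ee_pos: [0.5763, -0.134, 0.1226]
tool_rot: [-3.108, -0.451, 0.003]
contact_force: [0.4, 0.4, -0.8]
width: 0.133
grip_force: 40.5
```

Emit:
jog_arm(
  moves=[
    {"dx":0.2,"dy":3.5,"dz":0,"rx":0,"ry":0,"rz":0,"grip":1},
    {"dx":0.3,"dy":6.5,"dz":0,"rx":0,"ry":0,"rz":0,"grip":1},
    {"dx":0.4,"dy":8.5,"dz":0,"rx":0,"ry":0,"rz":0,"grip":1},
    {"dx":0.4,"dy":9,"dz":0,"rx":0,"ry":0,"rz":0,"grip":1},
    {"dx":0.4,"dy":9,"dz":0,"rx":0,"ry":0,"rz":0,"grip":1},
  ],
)

```text
t: 10.0
ee_pos: [0.6055, -0.2165, 0.1229]
tool_rot: [-3.107, -0.452, 0.003]
contact_force: [0.2, 0.4, -1.5]
width: 0.13
grip_force: 40.5
```

```bash
python3 - <<'E'
from h import *
s=env.state(); print(s["t"],s["ee_pos"],s["contact_force"],s["width"],go((.606,-.223,.038),.295))
f=optics.grab_frame("side"); cv2.imwrite("pics/side8.png",f)
cv2.imwrite("pics/c8.png",cv2.resize(f[100:190,180:270],None,fx=6,fy=6,interpolation=cv2.INTER_CUBIC))
E
```

```text
10.0 [ 0.60553546 -0.21646707  0.12286826] [ 0.16138859  0.37732583 -1.45230895] 0.13034009593720966 (array([-0.13,  0.65,  8.49]), -0.006)
```

View pics/c8.png

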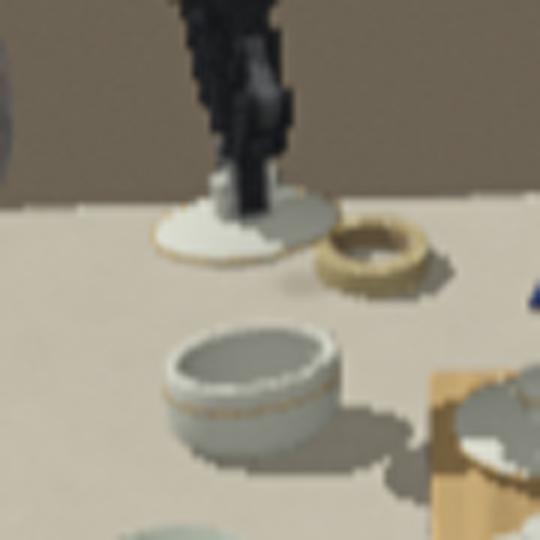

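The lid is held level above the box: its rim centre is at crop (247,228) and the box lip centre at about (253,360).

```bash
python3 - <<'E'
from h import *
print(cast("side",[[180+247/6,100+228/6]],.138),cast("side",[[180+253/6,100+360/6]],.052))
h,A=blob(cv2.imread("pics/side8.png"),(200,128,242,146),lambda f:(f.min(2)>120)&(f.max(2)-f.min(2)<45)); print(h.min(0),h.max(0),cv2.fitEllipse((cast("side",h,.138)*1000).astype(np.float32)))
E
```

```text
[[ 0.60248732 -0.2148412 ]] [[ 0.60383815 -0.2192799 ]]
[200 128] [234 145] ((618.1563720703125, -210.5784454345703), (114.83007049560547, 140.35922241210938), 7.8614702224731445)
```

Emit:
jog_arm(
  moves=[
    {"dx":0,"dy":0.6,"dz":1,"rx":0,"ry":0,"rz":0,"grip":1},
    {"dx":0,"dy":0.6,"dz":4,"rx":0,"ry":0,"rz":0,"grip":1},
    {"dx":0,"dy":0.6,"dz":6,"rx":0,"ry":0,"rz":0,"grip":1},
    {"dx":0,"dy":0.6,"dz":7,"rx":0,"ry":0,"rz":0,"grip":1},
    {"dx":0,"dy":0.6,"dz":7.5,"rx":0,"ry":0,"rz":0,"grip":1},
    {"dx":0,"dy":0.6,"dz":7.8,"rx":0,"ry":0,"rz":0,"grip":1},
    {"dx":0,"dy":0.6,"dz":8,"rx":0,"ry":0,"rz":0,"grip":1},
  ],
)

```text
t: 10.75
ee_pos: [0.6082, -0.2224, 0.0449]
tool_rot: [3.108, 0.454, 0.002]
contact_force: [0.4, 0.5, -0.2]
width: 0.132
grip_force: 40.5
```

Emit:
jog_arm(
  moves=[
    {"dx":0,"dy":0,"dz":0.2,"rx":0,"ry":0,"rz":0,"grip":1},
    {"dx":0,"dy":0,"dz":0.3,"rx":0,"ry":0,"rz":0,"grip":1},
    {"dx":0,"dy":0,"dz":0.4,"rx":0,"ry":0,"rz":0,"grip":1},
    {"dx":0,"dy":0,"dz":0.4,"rx":0,"ry":0,"rz":0,"grip":1},
  ],
)

```text
t: 11.15
ee_pos: [0.6078, -0.2223, 0.0403]
tool_rot: [3.109, 0.454, 0.0]
contact_force: [-0.4, 0.4, 0.2]
width: 0.132
grip_force: 40.5
```

Emit:
jog_arm(
  moves=[
    {"dx":0,"dy":0,"dz":0.1,"rx":0,"ry":0,"rz":0,"grip":1},
    {"dx":0,"dy":0,"dz":0.2,"rx":0,"ry":0,"rz":0,"grip":1},
    {"dx":0,"dy":0,"dz":0.2,"rx":0,"ry":0,"rz":0,"grip":1},
  ],
)

```text
t: 11.45
ee_pos: [0.6077, -0.2224, 0.0382]
tool_rot: [-3.109, -0.454, 0.0]
contact_force: [0.3, -0.3, -0.6]
width: 0.132
grip_force: 40.5
```

Emit:
jog_arm(
  moves=[
    {"dx":0,"dy":0,"dz":0.1,"rx":0,"ry":0,"rz":0,"grip":1},
    {"dx":0,"dy":0,"dz":0.1,"rx":0,"ry":0,"rz":0,"grip":1},
  ],
)

```text
t: 11.65
ee_pos: [0.6079, -0.2224, 0.0378]
tool_rot: [3.108, 0.454, 0.001]
contact_force: [-1.0, 0.9, 3.4]
width: 0.133
grip_force: 41.0
```

Contact comes at 37.8 mm and 38 was expected, so the lid is seated. I'll release it, rise and check.

Emit:
jog_arm(
  moves=[
    {"dx":0,"dy":0,"dz":0,"rx":0,"ry":0,"rz":0,"grip":0.4},
    {"dx":0,"dy":0,"dz":0,"rx":0,"ry":0,"rz":0,"grip":0},
    {"dx":0,"dy":0,"dz":0,"rx":0,"ry":0,"rz":0,"grip":0},
    {"dx":0,"dy":0,"dz":-2,"rx":0,"ry":0,"rz":0,"grip":0},
    {"dx":0,"dy":0,"dz":-6,"rx":0,"ry":0,"rz":0,"grip":0},
    {"dx":0,"dy":0,"dz":-10,"rx":0,"ry":0,"rz":0,"grip":0},
  ],
)

```text
t: 12.25
ee_pos: [0.6074, -0.2221, 0.1379]
tool_rot: [-3.108, -0.453, 0.002]
contact_force: [0.2, -0.6, 0.4]
width: 0.504
grip_force: 0.0
```

```bash
python3 - <<'E'
from h import *
s=env.state(); print(s["t"],s["ee_pos"],s["width"],go((.451,-.180,.09),0.29),go((.451,-.180,.0135),0.29))
f=optics.grab_frame("side"); cv2.imwrite("pics/side9.png",f)
cv2.imwrite("pics/c9.png",cv2.resize(f[120:190,190:310],None,fx=6,fy=6,interpolation=cv2.INTER_CUBIC))
E
```

```text
12.25 [ 0.60740348 -0.22212991  0.1379375 ] 0.5042174092533214 (array([-13.78,  -8.5 ,   4.82]), -0.0) (array([-13.77,  -8.49,  12.47]), -0.0)
```

View pics/c9.png

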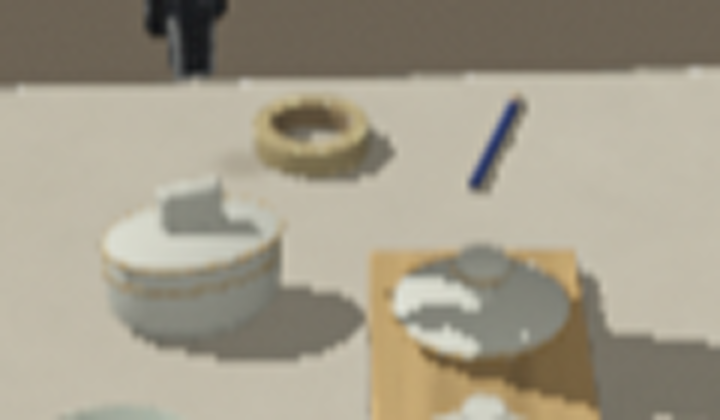

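The oval lid is seated square on its box, level and within the lip. Next is the large lid. I'll check its knob position from the two views, then move over it.

```bash
python3 - <<'E'
from h import *
g=lambda u:(np.array(u,float)+.5)/6-.5+[190,120]
print("knob",cast("side",g([[485,262]]),.058),"rim",cast("side",g([[481,306]]),.030))
g=lambda u:(np.array(u,float)+.5)/7-.5+[280,150]
print("knob top",cast("top",g([[247,425]]),.060))
E
```

```text
knob [[ 0.44725279 -0.18243864]] rim [[ 0.44881397 -0.18099201]]
knob top [[ 0.45308354 -0.17843835]]
```

Emit:
jog_arm(
  moves=[
    {"dx":-3.5,"dy":-2.2,"dz":0,"rx":0,"ry":0,"rz":0,"grip":-0.4},
    {"dx":-7.5,"dy":-4.5,"dz":2,"rx":0,"ry":0,"rz":0,"grip":-0.4},
    {"dx":-11.5,"dy":-7,"dz":3.5,"rx":0,"ry":0,"rz":0,"grip":-0.4},
    {"dx":-13.8,"dy":-8.5,"dz":5,"rx":0,"ry":0,"rz":0,"grip":-0.4},
    {"dx":-13.8,"dy":-8.5,"dz":5,"rx":0,"ry":0,"rz":0,"grip":-0.4},
    {"dx":-13.8,"dy":-8.5,"dz":5,"rx":0,"ry":0,"rz":0,"grip":-0.4},
  ],
)

```text
t: 12.9
ee_pos: [0.4517, -0.1807, 0.0876]
tool_rot: [3.108, 0.453, 0.001]
contact_force: [0.4, -0.7, 0.0]
width: 0.696
grip_force: 0.0
```

```bash
python3 - <<'E'
from h import *
s=env.state(); print(s["t"],s["ee_pos"],s["width"],go((.451,-.181,.0148)))
E
```

```text
12.9 [ 0.45172537 -0.18071006  0.0876457 ] 0.6959410233523929 (array([-0.08,  0.  ,  7.28]), None)
```

Emit:
jog_arm(
  moves=[
    {"dx":-0.1,"dy":0,"dz":2.5,"rx":0,"ry":0,"rz":0,"grip":-0.4},
    {"dx":-0.1,"dy":0,"dz":5,"rx":0,"ry":0,"rz":0,"grip":-0.4},
    {"dx":-0.1,"dy":0,"dz":6.5,"rx":0,"ry":0,"rz":0,"grip":-0.4},
    {"dx":-0.1,"dy":0,"dz":7.2,"rx":0,"ry":0,"rz":0,"grip":-0.2},
    {"dx":-0.1,"dy":0,"dz":7.2,"rx":0,"ry":0,"rz":0,"grip":0},
    {"dx":-0.1,"dy":0,"dz":7.2,"rx":0,"ry":0,"rz":0,"grip":1},
    {"dx":-0.1,"dy":0,"dz":7.2,"rx":0,"ry":0,"rz":0,"grip":1},
    {"dx":-0.1,"dy":0,"dz":7.2,"rx":0,"ry":0,"rz":0,"grip":1},
  ],
)

```text
t: 13.7
ee_pos: [0.4511, -0.1811, 0.0161]
tool_rot: [3.107, 0.453, 0.003]
contact_force: [1.6, -1.3, 2.3]
width: 0.33
grip_force: 39.6
```

Emit:
jog_arm(
  moves=[
    {"dx":0,"dy":0,"dz":-1,"rx":0,"ry":0,"rz":0,"grip":1},
    {"dx":0,"dy":0,"dz":-4,"rx":0,"ry":0,"rz":0,"grip":1},
    {"dx":0,"dy":0,"dz":-8,"rx":0,"ry":0,"rz":0,"grip":1},
    {"dx":0,"dy":0,"dz":-12,"rx":0,"ry":0,"rz":0,"grip":1},
    {"dx":0,"dy":0,"dz":-12,"rx":0,"ry":0,"rz":0,"grip":1},
  ],
)

```text
t: 14.2
ee_pos: [0.452, -0.1818, 0.1406]
tool_rot: [3.102, 0.453, 0.011]
contact_force: [0.7, -1.0, -1.6]
width: 0.329
grip_force: 39.8
```

```bash
python3 - <<'E'
from h import *
s=env.state(); print(s["t"],s["ee_pos"],s["width"],s["contact_force"],go((.5,.1,.135)),go((.633,.241,.135)))
E
```

```text
14.2 [ 0.45202734 -0.18175022  0.14060782] 0.3294888053964558 [ 0.70177015 -1.01190198 -1.59947549] (array([ 12.65, -25.63,   0.44]), None) (array([ 29.43, -35.34,   0.46]), None)
```

Gripped at 28 mm on the disc knob. I'll carry it over the sugar bowl.

Emit:
jog_arm(
  moves=[
    {"dx":1.3,"dy":-1.5,"dz":0,"rx":0,"ry":0,"rz":0,"grip":1},
    {"dx":4,"dy":-4.8,"dz":0,"rx":0,"ry":0,"rz":0,"grip":1},
    {"dx":7,"dy":-8.4,"dz":0,"rx":0,"ry":0,"rz":0,"grip":1},
    {"dx":10,"dy":-12,"dz":0,"rx":0,"ry":0,"rz":0,"grip":1},
    {"dx":13,"dy":-15.6,"dz":0,"rx":0,"ry":0,"rz":0,"grip":1},
    {"dx":16,"dy":-19.2,"dz":0,"rx":0,"ry":0,"rz":0,"grip":1},
    {"dx":19,"dy":-22.8,"dz":0,"rx":0,"ry":0,"rz":0,"grip":1},
    {"dx":22,"dy":-26.4,"dz":0,"rx":0,"ry":0,"rz":0,"grip":1},
  ],
)

```text
t: 15.0
ee_pos: [0.5855, 0.1372, 0.135]
tool_rot: [3.109, 0.454, -0.002]
contact_force: [0.2, -0.7, -0.9]
width: 0.333
grip_force: 39.9
```

Emit:
jog_arm(
  moves=[
    {"dx":3,"dy":-3.6,"dz":0,"rx":0,"ry":0,"rz":0,"grip":1},
    {"dx":5.5,"dy":-6.8,"dz":0,"rx":0,"ry":0,"rz":0,"grip":1},
    {"dx":7,"dy":-8.6,"dz":0,"rx":0,"ry":0,"rz":0,"grip":1},
    {"dx":7.4,"dy":-8.9,"dz":0,"rx":0,"ry":0,"rz":0,"grip":1},
    {"dx":7.4,"dy":-8.9,"dz":0,"rx":0,"ry":0,"rz":0,"grip":1},
  ],
)

```text
t: 15.5
ee_pos: [0.6307, 0.2418, 0.1345]
tool_rot: [3.108, 0.455, -0.002]
contact_force: [-0.3, -0.7, -0.2]
width: 0.33
grip_force: 39.9
```

```bash
python3 - <<'E'
from h import *
s=env.state(); print(s["t"],s["ee_pos"],s["width"],s["contact_force"],s["tool_rot"],go((.633,.241,.0515)))
f=optics.grab_frame("side"); cv2.imwrite("pics/side10.png",f)
p=proj("side",[s["ee_pos"]+[0,0,.014]])[0]; print(p)
cv2.imwrite("pics/c10.png",cv2.resize(f[190:310,150:270],None,fx=5,fy=5,interpolation=cv2.INTER_CUBIC))
E
```

```text
15.5 [0.63074966 0.24181404 0.13454681] 0.32964762299627626 [-0.3214952  -0.66664878 -0.1934342 ] [ 3.10820719e+00  4.54793549e-01 -2.39416021e-03] (array([0.21, 0.14, 8.3 ]), None)
[205.8 240.8]
```

View pics/c10.png

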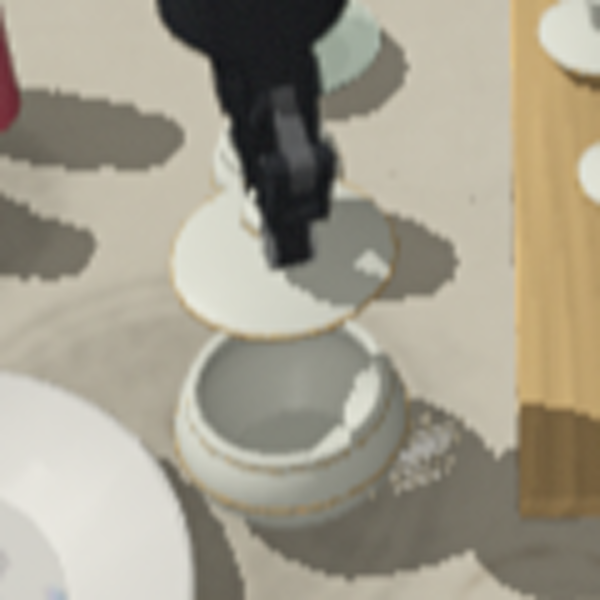

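The lid is level above the bowl. Its rim centre is at about crop (285,261) and the bowl lip centre at about (290,392).

```bash
python3 - <<'E'
from h import *
g=lambda u:(np.array(u,float)+.5)/5-.5+[150,190]
print(cast("side",g([[285,261]]),.148),cast("side",g([[290,392],[290,388]]),.064))
E
```

```text
[[0.62890412 0.24452448]] [[0.63301749 0.24653991]
 [0.63310834 0.24416308]]
```

Emit:
jog_arm(
  moves=[
    {"dx":0.3,"dy":0.1,"dz":1.5,"rx":0,"ry":0,"rz":0,"grip":1},
    {"dx":0.3,"dy":0.1,"dz":4,"rx":0,"ry":0,"rz":0,"grip":1},
    {"dx":0.3,"dy":0.1,"dz":6,"rx":0,"ry":0,"rz":0,"grip":1},
    {"dx":0.3,"dy":0.1,"dz":7,"rx":0,"ry":0,"rz":0,"grip":1},
    {"dx":0.3,"dy":0.1,"dz":7.5,"rx":0,"ry":0,"rz":0,"grip":1},
    {"dx":0.3,"dy":0.1,"dz":7.8,"rx":0,"ry":0,"rz":0,"grip":1},
    {"dx":0.3,"dy":0.1,"dz":7.9,"rx":0,"ry":0,"rz":0,"grip":1},
    {"dx":0.3,"dy":0.1,"dz":7.9,"rx":0,"ry":0,"rz":0,"grip":1},
  ],
)

```text
t: 16.35
ee_pos: [0.6346, 0.2416, 0.057]
tool_rot: [-3.109, -0.454, -0.002]
contact_force: [-0.2, 0.3, -1.0]
width: 0.337
grip_force: 39.9
```

Emit:
jog_arm(
  moves=[
    {"dx":0,"dy":0,"dz":0.1,"rx":0,"ry":0,"rz":0,"grip":1},
    {"dx":0,"dy":0,"dz":0.2,"rx":0,"ry":0,"rz":0,"grip":1},
    {"dx":0,"dy":0,"dz":0.3,"rx":0,"ry":0,"rz":0,"grip":1},
    {"dx":0,"dy":0,"dz":0.3,"rx":0,"ry":0,"rz":0,"grip":1},
  ],
)

```text
t: 16.75
ee_pos: [0.6342, 0.2416, 0.0532]
tool_rot: [-3.109, -0.454, 0.0]
contact_force: [-0.6, -0.2, -1.5]
width: 0.331
grip_force: 39.9
```

Emit:
jog_arm(
  moves=[
    {"dx":0,"dy":0,"dz":0.1,"rx":0,"ry":0,"rz":0,"grip":1},
    {"dx":0,"dy":0,"dz":0.2,"rx":0,"ry":0,"rz":0,"grip":1},
    {"dx":0,"dy":0,"dz":0.2,"rx":0,"ry":0,"rz":0,"grip":1},
  ],
)

```text
t: 17.05
ee_pos: [0.6343, 0.2416, 0.0513]
tool_rot: [-3.109, -0.454, -0.0]
contact_force: [0.8, 0.2, -0.4]
width: 0.331
grip_force: 39.9
```

Emit:
jog_arm(
  moves=[
    {"dx":0,"dy":0,"dz":0.1,"rx":0,"ry":0,"rz":0,"grip":1},
    {"dx":0,"dy":0,"dz":0.1,"rx":0,"ry":0,"rz":0,"grip":1},
  ],
)

```text
t: 17.25
ee_pos: [0.6344, 0.2416, 0.0511]
tool_rot: [3.109, 0.454, 0.001]
contact_force: [-1.0, -0.7, 4.9]
width: 0.333
grip_force: 40.3
```

Contact at 51.1 mm is exactly as predicted, so it's seated. I'll release it and move on to the small lid.

Emit:
jog_arm(
  moves=[
    {"dx":0,"dy":0,"dz":0,"rx":0,"ry":0,"rz":0,"grip":0},
    {"dx":0,"dy":0,"dz":0,"rx":0,"ry":0,"rz":0,"grip":-0.4},
    {"dx":0,"dy":0,"dz":0,"rx":0,"ry":0,"rz":0,"grip":-0.4},
    {"dx":0,"dy":0,"dz":-2,"rx":0,"ry":0,"rz":0,"grip":-0.4},
    {"dx":0,"dy":0,"dz":-6,"rx":0,"ry":0,"rz":0,"grip":0},
    {"dx":-4,"dy":2,"dz":-8,"rx":0,"ry":0,"rz":0,"grip":0},
    {"dx":-8.5,"dy":4.2,"dz":-8,"rx":0,"ry":0,"rz":0,"grip":0},
    {"dx":-13,"dy":6.5,"dz":-7,"rx":0,"ry":0,"rz":0,"grip":0},
  ],
)

```text
t: 18.05
ee_pos: [0.5288, 0.1425, 0.1219]
tool_rot: [3.108, 0.455, 0.006]
contact_force: [0.3, -1.3, 0.2]
width: 0.499
grip_force: 0.0
```

Emit:
jog_arm(
  moves=[
    {"dx":-4.2,"dy":2.1,"dz":0,"rx":0,"ry":0,"rz":0,"grip":0},
    {"dx":-8,"dy":4,"dz":1,"rx":0,"ry":0,"rz":0,"grip":0},
    {"dx":-8.5,"dy":4.2,"dz":1,"rx":0,"ry":0,"rz":0,"grip":0},
    {"dx":-8.5,"dy":4.2,"dz":1,"rx":0,"ry":0,"rz":0,"grip":0},
  ],
)

```text
t: 18.45
ee_pos: [0.4599, 0.0782, 0.111]
tool_rot: [-3.109, -0.451, -0.001]
contact_force: [1.0, 0.5, 0.1]
width: 0.499
grip_force: 0.0
```

```bash
python3 - <<'E'
from h import *
w=lambda f:(f.min(2)>150)&(f.max(2)-f.min(2)<45)
s=env.state(); print(s["t"],s["ee_pos"],s["width"],go((.4585,.0765,.0155)))
# ball knob of the small lid in the earlier side pictures, seen free in side9
f=cv2.imread("pics/side9.png"); k=f[200:222,262:290].astype(int); 
print("\n".join(" ".join(f"{v:3d}" for v in r) for r in k.min(2)[8:20]))
E
```

```text
18.45 [0.45988566 0.07820024 0.11095868] 0.4990736050547405 (array([-0.19,  0.12,  9.55]), None)
111 106 106 105 107 104  87  84  83  62  59  61  59  61  83  86  84  85  89 105 110 110 107 105 106 112 114 115
112 107 105 105 106 106 101 100 100  87  87  87  87  86 101 103 101 102 104 106 110 110 107 105 105 110 113 115
111 107 105 106 106 105 104 101 102 102 104 106 105 100 103 104 102 103 103 106 108 110 107 106 105 110 114 115
112 107 107 106 106 104 103 101 101 103 105 105 105 101 102 103 101 102 103 105 108 111 107 106 105 110 113 114
112 108 106 105 107 105 104 102 103 102 104 105 104 102 101 102 101 100 101 104 107 109 107 104 104 109 113 115
112 109 106 106 106 105 104 104 102 102 104 104 105 104 103 104 101 100 101 103 106 108 108 104 104 107 112 115
111 111 107 105 106 106 104 104 102 101 103 110 133 139 145 137 114 100 100 103 106 109 109 105 105 108 111 114
112 113 110 105 106 105 104 103 102  99 108 149 188 188 186 172 147 113  99 102 105 108 109 105 105 107 112 114
111 113 109 106 105 106 104 104 101 101 122 191 213 213 198 185 167 133 101 100 103 107 107 107 104 105 111 115
112 112 110 105 106 104 101 105 110 136 156 206 213 211 196 183 165 137 102 103 104 105 107 105 106 106 110 114
111 112 111 105 104 105 110 138 170 180 177 198 202 197 187 172 152 131 122 147 126 105 107 105 104 105 110 112
112 114 110 104 107 133 172 184 200 199 190 180 182 178 171 157 137 126 146 174 158 133 117 105 104 103 109 112
```

```bash
python3 - <<'E'
from h import *
print(cast("side",[[275.9,217.8]],.055))
E
```

```text
[[0.4563203  0.07564732]]
```

Emit:
jog_arm(
  moves=[
    {"dx":-0.2,"dy":0.1,"dz":3,"rx":0,"ry":0,"rz":0,"grip":0},
    {"dx":-0.2,"dy":0.1,"dz":6,"rx":0,"ry":0,"rz":0,"grip":0},
    {"dx":-0.2,"dy":0.1,"dz":8.5,"rx":0,"ry":0,"rz":0,"grip":0},
    {"dx":-0.2,"dy":0.1,"dz":9.7,"rx":0,"ry":0,"rz":0,"grip":0},
    {"dx":-0.2,"dy":0.1,"dz":9.7,"rx":0,"ry":0,"rz":0,"grip":0.2},
    {"dx":-0.2,"dy":0.1,"dz":9.7,"rx":0,"ry":0,"rz":0,"grip":1},
    {"dx":-0.2,"dy":0.1,"dz":9.7,"rx":0,"ry":0,"rz":0,"grip":1},
    {"dx":-0.2,"dy":0.1,"dz":9.7,"rx":0,"ry":0,"rz":0,"grip":1},
  ],
)

```text
t: 19.25
ee_pos: [0.459, 0.0773, 0.0143]
tool_rot: [3.108, 0.454, 0.003]
contact_force: [0.1, 0.3, -1.1]
width: 0.219
grip_force: 39.0
```

Emit:
jog_arm(
  moves=[
    {"dx":0,"dy":0,"dz":-0.5,"rx":0,"ry":0,"rz":0,"grip":1},
    {"dx":0,"dy":0,"dz":-2,"rx":0,"ry":0,"rz":0,"grip":1},
    {"dx":0,"dy":0,"dz":-6,"rx":0,"ry":0,"rz":0,"grip":1},
    {"dx":0,"dy":0,"dz":-10,"rx":0,"ry":0,"rz":0,"grip":1},
    {"dx":0,"dy":0,"dz":-13,"rx":0,"ry":0,"rz":0,"grip":1},
    {"dx":0,"dy":0,"dz":-13,"rx":0,"ry":0,"rz":0,"grip":1},
  ],
)

```text
t: 19.85
ee_pos: [0.4602, 0.0771, 0.1478]
tool_rot: [3.107, 0.453, 0.013]
contact_force: [-0.0, 0.2, -1.0]
width: 0.218
grip_force: 39.2
```

```bash
python3 - <<'E'
from h import *
s=env.state(); print(s["t"],s["ee_pos"],s["width"],s["contact_force"],go((.6475,.0885,.145)))
E
```

```text
19.85 [0.46017744 0.07709528 0.1478426 ] 0.21778875482861806 [-0.01278644  0.17801899 -1.02969319] (array([18.27,  4.26,  0.45]), None)
```

Emit:
jog_arm(
  moves=[
    {"dx":2,"dy":0.5,"dz":0,"rx":0,"ry":0,"rz":0,"grip":1},
    {"dx":6,"dy":1.4,"dz":0,"rx":0,"ry":0,"rz":0,"grip":1},
    {"dx":10,"dy":2.3,"dz":0,"rx":0,"ry":0,"rz":0,"grip":1},
    {"dx":14,"dy":3.3,"dz":0,"rx":0,"ry":0,"rz":0,"grip":1},
    {"dx":17,"dy":4,"dz":0,"rx":0,"ry":0,"rz":0,"grip":1},
    {"dx":18.3,"dy":4.3,"dz":0,"rx":0,"ry":0,"rz":0,"grip":1},
    {"dx":18.3,"dy":4.3,"dz":0,"rx":0,"ry":0,"rz":0,"grip":1},
  ],
)

```text
t: 20.55
ee_pos: [0.6467, 0.0882, 0.1419]
tool_rot: [-3.108, -0.453, 0.003]
contact_force: [-0.7, -1.1, -1.0]
width: 0.222
grip_force: 39.2
```

```bash
python3 - <<'E'
from h import *
s=env.state(); print(s["t"],s["ee_pos"],s["width"],s["contact_force"],go((.6475,.0885,.0653)))
f=optics.grab_frame("side"); cv2.imwrite("pics/side11.png",f)
cv2.imwrite("pics/c11.png",cv2.resize(f[170:290,160:260],None,fx=5,fy=5,interpolation=cv2.INTER_CUBIC))
E
```

```text
20.55 [0.64673546 0.08817974 0.14190996] 0.22180350124419543 [-0.71788825 -1.13391228 -0.95024559] (array([ 0.09, -0.  ,  7.66]), None)
```

View pics/c11.png

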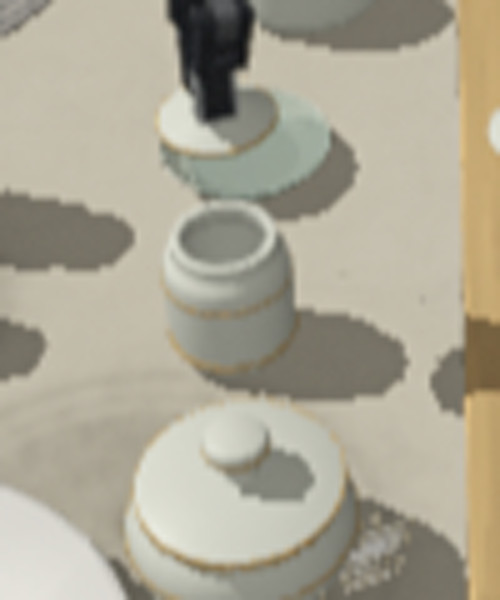

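The large lid is seated level on the sugar bowl. The small lid is over the jar with a slight lean in the ball grip: rim centre at crop (217,120), jar lip centre at (225,238).

```bash
python3 - <<'E'
from h import *
g=lambda u:(np.array(u,float)+.5)/5-.5+[160,170]
print(cast("side",g([[217.5,120]]),.1577),cast("side",g([[224,238]]),.080), proj("side",[(.6467,.0882,.1577),(.6475,.0885,.08)]))
# rim ends heights: left/right extremes (tilt in the picture)
h,A=blob(cv2.imread("pics/side11.png"),(188,184,220,204),lambda f:(f.min(2)>95)&(f[...,2]-f[...,1]<9)&(f[...,2]-f[...,0]<30)&(f[...,1]-f[...,2]<6)); e=cv2.fitEllipse(h); print(h.min(0),h.max(0),e)
E
```

```text
[[0.64310114 0.08808111]] [[0.64611253 0.08943639]] [[201.6 193.7]
 [203.9 217. ]]
[188 184] [219 203] ((199.8257598876953, 190.96878051757812), (22.806806564331055, 40.597251892089844), 72.95283508300781)
```

Emit:
jog_arm(
  moves=[
    {"dx":0.3,"dy":0,"dz":1,"rx":0,"ry":0,"rz":0,"grip":1},
    {"dx":0.3,"dy":0,"dz":3,"rx":0,"ry":0,"rz":0,"grip":1},
    {"dx":0.3,"dy":0,"dz":5,"rx":0,"ry":0,"rz":0,"grip":1},
    {"dx":0.3,"dy":0,"dz":6,"rx":0,"ry":0,"rz":0,"grip":1},
    {"dx":0.3,"dy":0,"dz":6.6,"rx":0,"ry":0,"rz":0,"grip":1},
    {"dx":0.3,"dy":0,"dz":6.9,"rx":0,"ry":0,"rz":0,"grip":1},
    {"dx":0.3,"dy":0,"dz":7.1,"rx":0,"ry":0,"rz":0,"grip":1},
    {"dx":0.3,"dy":0,"dz":7.1,"rx":0,"ry":0,"rz":0,"grip":1},
  ],
)

```text
t: 21.4
ee_pos: [0.649, 0.0891, 0.073]
tool_rot: [3.109, 0.454, 0.001]
contact_force: [-0.2, -1.0, 0.4]
width: 0.22
grip_force: 39.2
```

Emit:
jog_arm(
  moves=[
    {"dx":0,"dy":0,"dz":0.1,"rx":0,"ry":0,"rz":0,"grip":1},
    {"dx":0,"dy":0,"dz":0.2,"rx":0,"ry":0,"rz":0,"grip":1},
    {"dx":0,"dy":0,"dz":0.3,"rx":0,"ry":0,"rz":0,"grip":1},
    {"dx":0,"dy":0,"dz":0.3,"rx":0,"ry":0,"rz":0,"grip":1},
  ],
)

```text
t: 21.8
ee_pos: [0.6488, 0.0891, 0.0695]
tool_rot: [-3.109, -0.454, 0.0]
contact_force: [-0.4, 0.2, -1.2]
width: 0.226
grip_force: 39.2
```

Emit:
jog_arm(
  moves=[
    {"dx":0,"dy":0,"dz":0.1,"rx":0,"ry":0,"rz":0,"grip":1},
    {"dx":0,"dy":0,"dz":0.2,"rx":0,"ry":0,"rz":0,"grip":1},
    {"dx":0,"dy":0,"dz":0.2,"rx":0,"ry":0,"rz":0,"grip":1},
  ],
)

```text
t: 22.1
ee_pos: [0.6488, 0.0891, 0.0674]
tool_rot: [-3.109, -0.454, 0.0]
contact_force: [-0.2, -0.1, -1.0]
width: 0.222
grip_force: 39.2
```

Emit:
jog_arm(
  moves=[
    {"dx":0,"dy":0,"dz":0.1,"rx":0,"ry":0,"rz":0,"grip":1},
    {"dx":0,"dy":0,"dz":0.2,"rx":0,"ry":0,"rz":0,"grip":1},
    {"dx":0,"dy":0,"dz":0.2,"rx":0,"ry":0,"rz":0,"grip":1},
  ],
)

```text
t: 22.4
ee_pos: [0.6488, 0.0891, 0.0654]
tool_rot: [-3.109, -0.454, 0.0]
contact_force: [-0.4, -0.5, -0.9]
width: 0.222
grip_force: 39.2
```

Emit:
jog_arm(
  moves=[
    {"dx":0,"dy":0,"dz":0.1,"rx":0,"ry":0,"rz":0,"grip":1},
    {"dx":0,"dy":0,"dz":0.1,"rx":0,"ry":0,"rz":0,"grip":1},
  ],
)

```text
t: 22.6
ee_pos: [0.649, 0.0891, 0.065]
tool_rot: [3.109, 0.454, 0.001]
contact_force: [-0.8, -1.7, 1.9]
width: 0.222
grip_force: 39.5
```

Emit:
jog_arm(
  moves=[
    {"dx":0,"dy":0,"dz":0.1,"rx":0,"ry":0,"rz":0,"grip":1},
    {"dx":0,"dy":0,"dz":0.1,"rx":0,"ry":0,"rz":0,"grip":1},
  ],
)

```text
t: 22.8
ee_pos: [0.6493, 0.0891, 0.0649]
tool_rot: [3.108, 0.454, 0.003]
contact_force: [-2.2, -0.4, 7.7]
width: 0.224
grip_force: 39.9
```

Contact is at the predicted height. I'll release it, rise clear of the view and check from the mask.

Emit:
jog_arm(
  moves=[
    {"dx":0,"dy":0,"dz":0,"rx":0,"ry":0,"rz":0,"grip":0.4},
    {"dx":0,"dy":0,"dz":0,"rx":0,"ry":0,"rz":0,"grip":0},
    {"dx":0,"dy":0,"dz":0,"rx":0,"ry":0,"rz":0,"grip":0},
    {"dx":0,"dy":0,"dz":-2,"rx":0,"ry":0,"rz":0,"grip":0},
    {"dx":0,"dy":0,"dz":-6,"rx":0,"ry":0,"rz":0,"grip":0},
    {"dx":-4,"dy":2,"dz":-8,"rx":0,"ry":0,"rz":0,"grip":0},
    {"dx":-8,"dy":4,"dz":-8,"rx":0,"ry":0,"rz":0,"grip":0},
    {"dx":-12.5,"dy":6,"dz":-7,"rx":0,"ry":0,"rz":0,"grip":0},
  ],
)

```text
t: 23.6
ee_pos: [0.5463, -0.0048, 0.1349]
tool_rot: [3.107, 0.455, 0.006]
contact_force: [0.0, -1.0, 0.3]
width: 0.497
grip_force: 0.0
```

```bash
python3 - <<'E'
from h import *
s=env.state(); print(s["t"],s["ee_pos"],s["width"],go((.462,-.0475,.095)))
f=optics.grab_frame("side"); cv2.imwrite("pics/side12.png",f)
k=f[186:226,188:222].astype(int).min(2)
print("\n".join(" ".join(f"{v:3d}" for v in r) for r in k[::1]))
m=cv2.imread("pics/side5.png")[178:200,262:284].astype(int).min(2); print(); print("\n".join(" ".join(f"{v:3d}" for v in r) for r in m))
E
```

```text
23.6 [ 0.5462787  -0.00484229  0.13491403] 0.49700858722195884 (array([-9.31,  1.66,  3.96]), None)
170 170 170 170 171 170 170 170 171 170 170 170 170 170 170 170 172 171 170 170 170 171 171 171 171 171 170 170 170 170 169 170 169 170
170 170 169 170 170 170 169 169 170 170 170 170 170 171 171 171 172 170 169 166 165 164 164 166 167 168 168 166 170 170 170 169 169 169
169 169 169 169 169 170 170 169 170 170 170 170 171 173 166 159 161 158 158 156 157 157 159 160 162 163 164 163 168 174 173 171 170 170
170 169 169 170 170 169 170 170 170 171 170 165 156 159 153 145 147 147 151 153 154 157 158 159 160 160 162 164 165 171 172 172 174 172
170 170 169 170 170 170 170 171 172 170 155 148 138 142 142 144 146 147 149 153 154 157 159 159 161 161 162 164 166 167 168 171 174 175
171 170 170 170 171 170 171 170 164 155 136 136 137 140 142 144 145 148 149 153 155 157 159 161 162 161 163 164 167 168 169 172 172 175
171 169 170 170 171 171 169 158 146 135 132 135 137 139 141 143 149 153 155 157 160 160 162 163 164 165 167 169 170 169 170 171 172 173
170 170 169 170 170 169 156 138 130 131 132 134 
[... 5676 characters left out ...]
  33  37  39  41  44  49  48  53  60  71  87  91  93  97 102 101  96  98  95  89  82
 48  34  34  37  36  37  40  43  42  38  41  40  45  54  59  67  68  59  56  57  45  35
 41  34  35  36  36  33  34  36  39  36  39  30  32  34  29  31  31  28  26  28  28  27
 41  34  37  37  35  34  32  35  30  30  31  29  32  34  26  26  28  27  27  25  25  29
 40  35  36  36  35  35  34  28  32  28  30  28  27  28  29  28  26  26  29  27  27  28
 41  34  36  35  33  34  35  32  32  30  29  28  27  27  26  29  28  25  29  30  28  28
 50  35  35  37  35  36  33  32  29  32  30  29  29  27  29  28  27  29  29  29  29  26
 56  33  36  35  36  33  33  34  30  30  31  28  30  26  30  28  27  29  25  27  28  28
```

The small lid sits level on the jar. Its rim spans cols 193–216, centred on the lip, with the bottom edge at row 223 and the ball at (203.5,208) where a seated lid should have it. Now the middle lid.

Emit:
jog_arm(
  moves=[
    {"dx":-4,"dy":0.7,"dz":1.5,"rx":0,"ry":0,"rz":0,"grip":0},
    {"dx":-7.5,"dy":1.3,"dz":3,"rx":0,"ry":0,"rz":0,"grip":0},
    {"dx":-8,"dy":1.4,"dz":4,"rx":0,"ry":0,"rz":0,"grip":0},
    {"dx":-8,"dy":1.4,"dz":4,"rx":0,"ry":0,"rz":0,"grip":0},
  ],
)

```text
t: 24.05
ee_pos: [0.4725, -0.0404, 0.0928]
tool_rot: [-3.108, -0.451, 0.003]
contact_force: [0.2, 0.8, -0.7]
width: 0.503
grip_force: 0.0
```

```bash
python3 - <<'E'
from h import *
s=env.state(); print(s["t"],s["ee_pos"],s["width"],go((.4615,-.048,.0145)))
E
```

```text
24.05 [ 0.47251536 -0.04043145  0.0928403 ] 0.5034057979073784 (array([-1.26,  0.42,  7.84]), None)
```

Emit:
jog_arm(
  moves=[
    {"dx":-1.3,"dy":0.4,"dz":0,"rx":0,"ry":0,"rz":0,"grip":-0.2},
    {"dx":-1.3,"dy":0.4,"dz":3,"rx":0,"ry":0,"rz":0,"grip":-0.2},
    {"dx":-1.3,"dy":0.4,"dz":5.5,"rx":0,"ry":0,"rz":0,"grip":-0.2},
    {"dx":-1.3,"dy":0.4,"dz":7.2,"rx":0,"ry":0,"rz":0,"grip":-0.2},
    {"dx":-1.3,"dy":0.4,"dz":7.8,"rx":0,"ry":0,"rz":0,"grip":0},
    {"dx":-1.3,"dy":0.4,"dz":7.8,"rx":0,"ry":0,"rz":0,"grip":0.3},
    {"dx":-1.3,"dy":0.4,"dz":7.8,"rx":0,"ry":0,"rz":0,"grip":1},
    {"dx":-1.3,"dy":0.4,"dz":7.8,"rx":0,"ry":0,"rz":0,"grip":1},
  ],
)

```text
t: 24.85
ee_pos: [0.4629, -0.0479, 0.0165]
tool_rot: [3.108, 0.454, 0.002]
contact_force: [-0.8, 0.1, 0.1]
width: 0.236
grip_force: 39.1
```

Emit:
jog_arm(
  moves=[
    {"dx":0,"dy":0,"dz":0,"rx":0,"ry":0,"rz":0,"grip":1},
    {"dx":0,"dy":0,"dz":-0.7,"rx":0,"ry":0,"rz":0,"grip":1},
    {"dx":0,"dy":0,"dz":-3,"rx":0,"ry":0,"rz":0,"grip":1},
    {"dx":0,"dy":0,"dz":-7,"rx":0,"ry":0,"rz":0,"grip":1},
    {"dx":0,"dy":0,"dz":-9,"rx":0,"ry":0,"rz":0,"grip":1},
    {"dx":0,"dy":0,"dz":-9,"rx":0,"ry":0,"rz":0,"grip":1},
  ],
)

```text
t: 25.45
ee_pos: [0.4638, -0.0482, 0.1086]
tool_rot: [3.106, 0.453, 0.008]
contact_force: [-0.2, 0.3, -1.8]
width: 0.235
grip_force: 39.3
```

```bash
python3 - <<'E'
from h import *
s=env.state(); print(s["t"],s["ee_pos"],s["width"],s["contact_force"],go((.6445,-.064,.1)))
E
```

```text
25.45 [ 0.46376729 -0.04820977  0.10856048] 0.23484927086758423 [-0.22362663  0.26756939 -1.79653307] (array([16.86,  6.68,  0.96]), None)
```

Held. I'll carry it to the dish, where the flange foot should meet the floor at TCP z ≈ 3.5 mm.

Emit:
jog_arm(
  moves=[
    {"dx":1.5,"dy":0.6,"dz":0,"rx":0,"ry":0,"rz":0,"grip":1},
    {"dx":4.5,"dy":1.8,"dz":0,"rx":0,"ry":0,"rz":0,"grip":1},
    {"dx":8,"dy":3.2,"dz":0,"rx":0,"ry":0,"rz":0,"grip":1},
    {"dx":12,"dy":4.8,"dz":0,"rx":0,"ry":0,"rz":0,"grip":1},
    {"dx":15,"dy":6,"dz":0,"rx":0,"ry":0,"rz":0,"grip":1},
    {"dx":16.9,"dy":6.7,"dz":0,"rx":0,"ry":0,"rz":0,"grip":1},
    {"dx":16.9,"dy":6.7,"dz":0,"rx":0,"ry":0,"rz":0,"grip":1},
  ],
)

```text
t: 26.15
ee_pos: [0.6448, -0.0638, 0.1036]
tool_rot: [-3.108, -0.454, 0.002]
contact_force: [-0.6, -0.2, -1.3]
width: 0.235
grip_force: 39.3
```

```bash
python3 - <<'E'
from h import *
s=env.state(); print(s["t"],s["ee_pos"],s["width"],s["contact_force"],go((.6445,-.064,.0035)))
f=optics.grab_frame("side"); cv2.imwrite("pics/side13.png",f)
print(proj("side",[s["ee_pos"]+[0,0,.0135]]))
k=f[160:205,185:235].astype(int); m=((k.min(2)>150)&(k[...,2]-k[...,0]<16)); print("\n".join("".join("#" if v else "." for v in r) for r in m))
E
```

```text
26.15 [ 0.64475761 -0.06379441  0.10358171] 0.2347182185331868 [-0.55405772 -0.16837224 -1.29410859] (array([-0.02,  0.02, 10.01]), None)
[[206.2 171.6]]
.............................###################..
...........................###################....
..........................##################......
..........................#############...........
................#.........####....................
................#..........###....................
.............##.#...........##....................
............#######...............................
............#######...............................
...........########...............................
..........#########...............................
..........###########.............................
.........############.............................
..........##############..........................
..........#################.......................
............#################.....................
..............##############......................
.................#######..........................
............................
[... 648 characters left out ...]
.........#################...........
....................###################...........
..................######################..........
.................#######....#############.........
...............#######......#############.........
.......#......#####.............#########.........
.......#.....#####...............########.........
............######................#######.........
............##....................#######.........
............##.....................#####..........
.......#....#.....................#####...........
..................................####............
........#.........................###.............
.........#.......................###..............
```

Emit:
jog_arm(
  moves=[
    {"dx":0,"dy":0,"dz":1.5,"rx":0,"ry":0,"rz":0,"grip":1},
    {"dx":0,"dy":0,"dz":4,"rx":0,"ry":0,"rz":0,"grip":1},
    {"dx":0,"dy":0,"dz":6.5,"rx":0,"ry":0,"rz":0,"grip":1},
    {"dx":0,"dy":0,"dz":8,"rx":0,"ry":0,"rz":0,"grip":1},
    {"dx":0,"dy":0,"dz":9,"rx":0,"ry":0,"rz":0,"grip":1},
    {"dx":0,"dy":0,"dz":9.3,"rx":0,"ry":0,"rz":0,"grip":1},
    {"dx":0,"dy":0,"dz":9.5,"rx":0,"ry":0,"rz":0,"grip":1},
    {"dx":0,"dy":0,"dz":9.5,"rx":0,"ry":0,"rz":0,"grip":1},
  ],
)

```text
t: 27.0
ee_pos: [0.6437, -0.0637, 0.0112]
tool_rot: [3.108, 0.454, 0.001]
contact_force: [0.4, -1.3, -0.3]
width: 0.233
grip_force: 39.3
```

Emit:
jog_arm(
  moves=[
    {"dx":0,"dy":0,"dz":0.1,"rx":0,"ry":0,"rz":0,"grip":1},
    {"dx":0,"dy":0,"dz":0.2,"rx":0,"ry":0,"rz":0,"grip":1},
    {"dx":0,"dy":0,"dz":0.3,"rx":0,"ry":0,"rz":0,"grip":1},
    {"dx":0,"dy":0,"dz":0.3,"rx":0,"ry":0,"rz":0,"grip":1},
  ],
)

```text
t: 27.4
ee_pos: [0.6435, -0.0636, 0.0076]
tool_rot: [-3.109, -0.454, 0.0]
contact_force: [0.0, 0.4, -0.4]
width: 0.237
grip_force: 39.3
```

Emit:
jog_arm(
  moves=[
    {"dx":0,"dy":0,"dz":0.1,"rx":0,"ry":0,"rz":0,"grip":1},
    {"dx":0,"dy":0,"dz":0.1,"rx":0,"ry":0,"rz":0,"grip":1},
  ],
)

```text
t: 27.6
ee_pos: [0.6435, -0.0636, 0.0065]
tool_rot: [-3.109, -0.454, 0.0]
contact_force: [-0.3, -0.2, -1.0]
width: 0.236
grip_force: 39.3
```

Emit:
jog_arm(
  moves=[
    {"dx":0,"dy":0,"dz":0.1,"rx":0,"ry":0,"rz":0,"grip":1},
    {"dx":0,"dy":0,"dz":0.2,"rx":0,"ry":0,"rz":0,"grip":1},
    {"dx":0,"dy":0,"dz":0.2,"rx":0,"ry":0,"rz":0,"grip":1},
  ],
)

```text
t: 27.9
ee_pos: [0.6434, -0.0636, 0.0044]
tool_rot: [-3.109, -0.454, 0.001]
contact_force: [0.6, -0.1, -0.7]
width: 0.236
grip_force: 39.3
```

Emit:
jog_arm(
  moves=[
    {"dx":0,"dy":0,"dz":0.1,"rx":0,"ry":0,"rz":0,"grip":1},
    {"dx":0,"dy":0,"dz":0.1,"rx":0,"ry":0,"rz":0,"grip":1},
  ],
)

```text
t: 28.1
ee_pos: [0.6437, -0.0636, 0.0039]
tool_rot: [3.109, 0.454, 0.001]
contact_force: [-0.5, 1.1, -0.1]
width: 0.236
grip_force: 39.4
```

Emit:
jog_arm(
  moves=[
    {"dx":0,"dy":0,"dz":0.1,"rx":0,"ry":0,"rz":0,"grip":1},
    {"dx":0,"dy":0,"dz":0.1,"rx":0,"ry":0,"rz":0,"grip":1},
  ],
)

```text
t: 28.3
ee_pos: [0.644, -0.0634, 0.0037]
tool_rot: [3.108, 0.454, 0.002]
contact_force: [-2.3, 1.6, 8.4]
width: 0.235
grip_force: 39.9
```

The lid is down on the dish floor at the predicted height. I'll release it, rise and retract.

Emit:
jog_arm(
  moves=[
    {"dx":0,"dy":0,"dz":0,"rx":0,"ry":0,"rz":0,"grip":0.4},
    {"dx":0,"dy":0,"dz":0,"rx":0,"ry":0,"rz":0,"grip":0},
    {"dx":0,"dy":0,"dz":0,"rx":0,"ry":0,"rz":0,"grip":0},
    {"dx":0,"dy":0,"dz":-2,"rx":0,"ry":0,"rz":0,"grip":0},
    {"dx":0,"dy":0,"dz":-6,"rx":0,"ry":0,"rz":0,"grip":0},
    {"dx":0,"dy":0,"dz":-10,"rx":0,"ry":0,"rz":0,"grip":0},
    {"dx":-3,"dy":0,"dz":-14,"rx":0,"ry":0,"rz":0,"grip":0},
    {"dx":-7,"dy":0,"dz":-16,"rx":0,"ry":0,"rz":0,"grip":0},
  ],
)

```text
t: 29.1
ee_pos: [0.5773, -0.084, 0.1656]
tool_rot: [3.106, 0.455, 0.007]
contact_force: [0.2, -1.3, -0.9]
width: 0.497
grip_force: 0.0
```

Emit:
jog_arm(
  moves=[
    {"dx":-5,"dy":0,"dz":-2,"rx":0,"ry":0,"rz":0,"grip":0},
    {"dx":-10,"dy":0,"dz":-4,"rx":0,"ry":0,"rz":0,"grip":0},
    {"dx":-14,"dy":0,"dz":-5,"rx":0,"ry":0,"rz":0,"grip":0},
    {"dx":-14,"dy":0,"dz":-5,"rx":0,"ry":0,"rz":0,"grip":0},
    {"dx":-14,"dy":0,"dz":-5,"rx":0,"ry":0,"rz":0,"grip":0},
  ],
)

```text
t: 29.6
ee_pos: [0.4421, -0.1241, 0.2132]
tool_rot: [3.108, 0.451, 0.002]
contact_force: [0.4, -0.8, 0.4]
width: 0.498
grip_force: 0.0
```

```bash
python3 - <<'E'
from h import *
s=env.state(); print(s["t"],s["ee_pos"],s["width"])
f=optics.grab_frame("side"); cv2.imwrite("pics/side14.png",f)
cv2.imwrite("pics/c14.png",cv2.resize(f[135:310,160:310],None,fx=3.4,fy=3.4,interpolation=cv2.INTER_CUBIC))
k=f[180:220,185:235].astype(int); m=((k.min(2)>150)&(k[...,2]-k[...,0]<20)); print("\n".join("".join("#" if v else "." for v in r) for r in m))
E
```

```text
29.6 [ 0.44210226 -0.12406725  0.21318685] 0.4982250854506642
..................................................
..................................................
..................................................
..................................................
..................................................
..................................................
..................................................
....................##########....................
................##################................
...............###...#######.#######..............
............##......########.#.#######............
............#.......########.#.##.#####...........
..........#........#######..####...#####..........
.........#.....#..####......######.######.........
..............########......#########.###.........
..............#########.....#########.###.........
.......#......#########...........###..##.........
.......#....###########.............##.##.........
.............#############...........#.##.........
.............################........#.##.........
.............#####
[... 301 characters left out ...]
...#.#####...........................
............##.######.............................
..............#######.............................
...............######...#.........................
...............#####...####.......................
..............#####....#####......................
...........######......######.....................
..........#######...........###...................
..........########................................
.........##########...............................
.........############.............................
.........#############............................
.........###############..........................
..........##################......................
```

I've used all my picture views, so the last check is numeric: middle lid against the dish, and every pot against where it started.

```bash
python3 - <<'E'
from h import *
a=cv2.imread("pics/side0.png").astype(int); b=cv2.imread("pics/side14.png").astype(int)
print("dish ctr/edges, lid rim:",proj("side",[(.6445,-.064,.019),(.6965,-.064,.019),(.5925,-.064,.019),(.644,-.0636,.017),(.683,-.0636,.017),(.605,-.0636,.017),(.644,-.0246,.017)]).tolist())
# foot/body regions of pots, stamp and tape: mean change against the first picture
for n,(x0,y0,x1,y1) in dict(bowl=(186,280,232,297),jar=(192,232,220,246),box=(206,168,238,180),dish=(190,196,200,212),stamp=(234,324,252,354),tape=(230,135,254,150)).items():
    A=a[y0:y1,x0:x1].mean(2).astype(np.float32);B=b[y0:y1,x0:x1].mean(2).astype(np.float32)
    print(n,"shift px",np.round(cv2.phaseCorrelate(A,B)[0],2),"mean diff",np.abs(A-B).mean().round(1))
for n,x0,y0,x1,y1 in (("midlid",190,183,228,212),("large",180,245,236,290)):
    h,A=blob(b.astype(np.uint8),(x0,y0,x1,y1),lambda f:(f.min(2)>165)); print(n,h.min(0),h.max(0))
E
```

```text
dish ctr/edges, lid rim: [[208.9, 197.9], [191.6, 198.6], [226.1, 197.3], [209.1, 198.5], [196.1, 199.0], [222.0, 198.1], [208.6, 206.9]]
bowl shift px [-0.12 -0.22] mean diff 4.4
jar shift px [-0.01  0.52] mean diff 1.3
box shift px [-0.1   0.14] mean diff 2.8
dish shift px [-0.38 -0.29] mean diff 7.2
stamp shift px [-0.02  0.01] mean diff 1.4
tape shift px [-0.03  0.56] mean diff 1.3
midlid [190 183] [227 211]
large [185 250] [227 287]
```

The middle lid's rim spans cols 197–223 with its bottom edge at about row 205, which matches a level lid centred in the dish. The pots, stamp and tape haven't moved. I'll hand it in.

```bash
python3 - <<'E'
from plant import env
print(env.job_done())
E
```

```text
the job is handed in; nothing more can be done
None
```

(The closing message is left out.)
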